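# Tap bearing cups home square and cover the housings

## Task

Take the brass drift and with its foot tap the bearing cup of every housing on the worktop fully home onto its seat, working alternately around the cup's rim so that it goes in square and never leans more than a few degrees; push the cups with the drift only, not with fingers or covers. Then set an end cover, seated flat and centred, on each housing whose cup is home, and stand the drift back in its wooden holder. Leave the spare covers and the other tools alone.

Things in the scene. Friction and masses are not known exactly. Their poses are not given: they have to be found in the camera images.
- rim_1 (a point): centre of the top rim of bearing housing 1, 44 mm above the worktop: a heavy (2.5 kg) grey casting standing on the worktop, with a bolted square foot 88 x 88 mm and a round boss of outer radius 36 mm, inner (bore) radius 29 mm. None if that housing is absent
- cup_1: steel bearing cup in housing 1: open ring, outer radius 28 mm, inner radius 16 mm, 22 mm high; origin: the ring's middle, 11 mm below the centre of its top face; z: the ring's axis, up. Started in the bore: top face 52 to 54 mm above the worktop, up to about 0.04 rad crooked. It stays where it is pushed; pushing it at 30 mm/s takes 4 to 8 N, faster takes more
- home_1 (a point): where the centre of cup 1's top face lies when the cup is fully home on its seat: 38 mm above the worktop, 6 mm below the housing's rim. A cup pushed at one side, 21 mm from its centre, leans to that side: per mm pushed the centre sinks about 0.6 mm and it leans about 0.02 rad more. On the seat it levels when the high side is pushed down
- rim_2 (a point): centre of the top rim of bearing housing 2, 44 mm above the worktop: a heavy (2.5 kg) grey casting standing on the worktop, with a bolted square foot 88 x 88 mm and a round boss of outer radius 36 mm, inner (bore) radius 29 mm. None if that housing is absent
- cup_2: steel bearing cup in housing 2: open ring, outer radius 28 mm, inner radius 16 mm, 22 mm high; origin: the ring's middle, 11 mm below the centre of its top face; z: the ring's axis, up. Started in the bore: top face 52 to 54 mm above the worktop, up to about 0.04 rad crooked. It stays where it is pushed; pushing it at 30 mm/s takes 4 to 8 N, faster takes more
- home_2 (a point): where the centre of cup 2's top face lies when the cup is fully home on its seat: 38 mm above the worktop, 6 mm below the housing's rim. A cup pushed at one side, 21 mm from its centre, leans to that side: per mm pushed the centre sinks about 0.6 mm and it leans about 0.02 rad more. On the seat it levels when the high side is pushed down
- rim_3 (a point): centre of the top rim of bearing housing 3, 44 mm above the worktop: a heavy (2.5 kg) grey casting standing on the worktop, with a bolted square foot 88 x 88 mm and a round boss of outer radius 36 mm, inner (bore) radius 29 mm. None if that housing is absent
- cup_3: steel bearing cup in housing 3: open ring, outer radius 28 mm, inner radius 16 mm, 22 mm high; origin: the ring's middle, 11 mm below the centre of its top face; z: the ring's axis, up. Started in the bore: top face 52 to 54 mm above the worktop, up to about 0.04 rad crooked. It stays where it is pushed; pushing it at 30 mm/s takes 4 to 8 N, faster takes more
- home_3 (a point): where the centre of cup 3's top face lies when the cup is fully home on its seat: 38 mm above the worktop, 6 mm below the housing's rim. A cup pushed at one side, 21 mm from its centre, leans to that side: per mm pushed the centre sinks about 0.6 mm and it leans about 0.02 rad more. On the seat it levels when the high side is pushed down
- cover_1: loose aluminium end cover, 80 to 150 g; origin: centre of its underside, z up. From there: spigot of radius 24.5 mm, 0 to 3 mm; disc of radius 36 mm, 3 to 9 mm; round grip boss of radius 11 mm, 9 to 40 mm. They start on the 3 mm thick green mat. All three are alike and fit any housing; seated on a rim, spigot in the bore, its origin is 41 mm above the worktop. Spares stay where they are
- cover_2: loose aluminium end cover, 80 to 150 g; origin: centre of its underside, z up. From there: spigot of radius 24.5 mm, 0 to 3 mm; disc of radius 36 mm, 3 to 9 mm; round grip boss of radius 11 mm, 9 to 40 mm. They start on the 3 mm thick green mat. All three are alike and fit any housing; seated on a rim, spigot in the bore, its origin is 41 mm above the worktop. Spares stay where they are
- cover_3: loose aluminium end cover, 80 to 150 g; origin: centre of its underside, z up. From there: spigot of radius 24.5 mm, 0 to 3 mm; disc of radius 36 mm, 3 to 9 mm; round grip boss of radius 11 mm, 9 to 40 mm. They start on the 3 mm thick green mat. All three are alike and fit any housing; seated on a rim, spigot in the bore, its origin is 41 mm above the worktop. Spares stay where they are
- drift: brass drift, 160 g, standing upright in its holder: round foot of radius 6 mm from 0 to 40 mm above its origin (the centre of the foot's end face), collar of radius 15 mm from 40 to 46 mm, round grip of radius 9 mm from 46 to 86 mm; z runs up along it. In the holder the collar rests on the holder's top and the foot's end is 40 mm below the mouth
- holder_mouth (a point): centre of the mouth of the drift's holder: fixed wooden block 56 x 56 x 44 mm, standing on the 3 mm thick green mat, with an upright hole 18 mm wide right through
- spanner: bystander: open-ended spanner 156 mm long, 6 high; leave it alone; origin at the centre of its underside
- screwdriver: bystander: red-handled screwdriver 206 mm long, 35 high; leave it alone; origin at the centre of its underside
- timer: bystander: small white timer 62 x 62 x 17 mm; leave it alone; origin at the centre of its underside
- tape_roll: bystander: roll of tape 68 mm across, 18 high; leave it alone; origin at the centre of its underside
- hex_key_2: bystander: small black hex key 71 mm long; leave it alone; origin at the centre of its underside
- weight_500g: bystander: brass-coloured calibration weight with a neck, 38 mm wide, 42 high; leave it alone; origin at the centre of its underside
There are look-alikes about, which are no part of the job. What is shaped like the cover_2 but turquoise is not meant.

How it is judged (in metres and radians):
On the way:
1. the cups of all housings present are fully home and level (height (world z) of each of cup_1, cup_2, cup_3 below 0.0282 m and angle between each of cup_1, cup_2, cup_3's own z axis and vertical below 0.04 rad), for 0.2 s.
At the end, for the whole second after the job is handed in: Every cup: middle under 28.2 mm, leaning under 0.04 rad. On every housing a cover at rest: origin within 6 mm of the rim's axis, 38.5 to 42.5 mm high, leaning under 0.03 rad. Drift in its holder: within 8 mm of the mouth's axis, origin under 13 mm, leaning under 0.1 rad (all of step 1 and ((horizontal distance between cover_1 and rim_1 below 0.006 m and height (world z) of cover_1 between 0.0385 and 0.0425 m and angle between cover_1's own z axis and vertical below 0.03 rad and linear speed of cover_1 below 0.02 m/s) or (horizontal distance between cover_2 and rim_1 below 0.006 m and height (world z) of cover_2 between 0.0385 and 0.0425 m and angle between cover_2's own z axis and vertical below 0.03 rad and linear speed of cover_2 below 0.02 m/s) or (horizontal distance between cover_3 and rim_1 below 0.006 m and height (world z) of cover_3 between 0.0385 and 0.0425 m and angle between cover_3's own z axis and vertical below 0.03 rad and linear speed of cover_3 below 0.02 m/s)) and ((horizontal distance between cover_1 and rim_2 below 0.006 m and height (world z) of cover_1 between 0.0385 and 0.0425 m and angle between cover_1's own z axis and vertical below 0.03 rad and linear speed of cover_1 below 0.02 m/s) or (horizontal distance between cover_2 and rim_2 below 0.006 m and height (world z) of cover_2 between 0.0385 and 0.0425 m and angle between cover_2's own z axis and vertical below 0.03 rad and linear speed of cover_2 below 0.02 m/s) or (horizontal distance between cover_3 and rim_2 below 0.006 m and height (world z) of cover_3 between 0.0385 and 0.0425 m and angle between cover_3's own z axis and vertical below 0.03 rad and linear speed of cover_3 below 0.02 m/s)) and ((horizontal distance between cover_1 and rim_3 below 0.006 m and height (world z) of cover_1 between 0.0385 and 0.0425 m and angle between cover_1's own z axis and vertical below 0.03 rad and linear speed of cover_1 below 0.02 m/s) or (horizontal distance between cover_2 and rim_3 below 0.006 m and height (world z) of cover_2 between 0.0385 and 0.0425 m and angle between cover_2's own z axis and vertical below 0.03 rad and linear speed of cover_2 below 0.02 m/s) or (horizontal distance between cover_3 and rim_3 below 0.006 m and height (world z) of cover_3 between 0.0385 and 0.0425 m and angle between cover_3's own z axis and vertical below 0.03 rad and linear speed of cover_3 below 0.02 m/s)) and horizontal distance between drift and holder_mouth below 0.008 m and height (world z) of drift below 0.013 m and angle between drift's own z axis and vertical below 0.1 rad); the robot touches nothing.
It fails at once if a bearing cup leans more than about 8 degrees (cocked) (angle between any of cup_1, cup_2, cup_3's own z axis and vertical above 0.145 rad).
It fails at once if a cup is pushed with the bare fingers (contact force between the fingers and cup_1 above 3 N or contact force between the fingers and cup_2 above 3 N or contact force between the fingers and cup_3 above 3 N).
It fails at once if a cup is pushed in with a cover (contact force between any of cover_1, cover_2, cover_3 and cup_1 above 4 N or contact force between any of cover_1, cover_2, cover_3 and cup_2 above 4 N or contact force between any of cover_1, cover_2, cover_3 and cup_3 above 4 N).
It fails at once if a bystander is moved more than 5 cm (distance of any of spanner, screwdriver, timer, tape_roll, hex_key_2, weight_500g from where it was at the start of the episode above 0.05 m).
Of housing_1, housing_2, housing_3 only 2 to 3 are there at a start; the rules pass over those that are not, and their reading is None.
At some moment in a run one of cover_1, cover_2, cover_3 may be knocked a few centimetres aside while the robot is not near it.
It also fails if it takes over 210 s, if anything falls off the work surface, if the arm or the gripper's body presses on something with over 40 N, if the wrist force passes 120 N, or if a joint passes its speed limit or range.

## Robot

A 6-joint arm with a two-finger parallel gripper is mounted at the origin on a cart in front of the work surface, level with it; the furniture and walls round the work are solid. World frame = base frame: x ahead of the robot, y to its left, z up, the work surface at z = 0. Lengths are in mm, angles in degrees, forces in N, time in s.
With the tool pointing down it reaches from about 300 to 850 mm from the base axis. Payload 4.2 kg.
Tool frame: the origin (TCP) lies between the finger pads; the fingertips stand 19 mm ahead of it and the grasp point (between the pads) is the TCP (env.tips_ahead is the distance from the TCP to the fingertips, in mm); z points along the fingers, y is the direction in which the jaws open and shut (so a half turn about z gives the same grasp; the last joint's range is limited). The gripper opens to 91 mm and grips with 3 to 60 N. Pads are 32 mm wide; open, the fingers measure 118 mm over their backs; the gripper's body (76 mm by 178 mm) begins 60 mm behind the grasp point.
Start: joints at [65.432, 18.312, 89.639, -0, 72.044, -1.146], TCP at [228.571, 527.633, 232.976] pointing down, gripper open.
Joint ranges: [-177.97, 177.97], [-48.28, 115.42], [12.27, 149.76], [-77.06, 257.06], [2.81, 150.46], [-146.56, 146.56]. Speed limits (degrees/s): [147.25, 147.25, 180, 180, 180, 180].

## Interface

Orientations are given as [roll, pitch, yaw] about the fixed x, y, z axes, in that order (R = Rz(yaw) Ry(pitch) Rx(roll)).
In Python, from workcell import telemetry, viewer, job_done, env gives the robot as it stands. The module is installed in compiled form; this text tells all that it offers.
- The arm moves only by the shell command python3 -m jog 'ROWS' [FORCE]. ROWS is JSON, a list of rows, each a list of 3 entries, a list of its own where there are three numbers: the shift along the tool's x, y, z in cm, then the turn about the tool's z in degrees, then the opening, from 0 (shut) to 1 (fully open). A call has 1 to 10 rows; each row shifts and turns the pose as measured when the row begins, along the tool's axes as they then stand; what a row does not reach is not made up. A row lasts 1/8 s, in which the tool goes at most 62.5 mm and 10.7 degrees, less where a joint would pass 70% of its speed; a pose out of reach is approached as far as the arm can. A call is refused whole if a number of a shift passes 6.25 or a number of a turn 10.7, either way. A call with a gripper value outside its range is refused whole. The fingers move at their own pace and stop on an object; FORCE is the grip in N (left out, the last holds). Time passes only in rows, so rows that do not move let the fingers close. It gives the time, the measured TCP pose, the force and the opening at its end, in the units of the state.
- telemetry.state(): the state, without advancing time (a new reading comes with each control period).
- viewer.grab_frame(name): name is "side" or "top" or "wrist"; returns a dict with "color" (420x560x3 uint8, red, green, blue), "K" (3x3 intrinsics, pixels), "rvec" (rotation vector, rad) and "tvec" (3), from world to camera coordinates, as OpenCV has them. Camera axes: x right, y down, z forward; pixel columns grow to the right and rows downward; lengths in mm; the calibration is good to about 2 mm. A picture is of the moment at which its call begins. There is no depth.
- job_done(): hands the job in, once; it reports no verdict.
The state is a dict: "time_s": time; "qpos": joint angles; "qvel": joint speeds; "effort": joint torques, N m; "ee_pos": TCP position; "ee_rot": TCP orientation; "force": force on the tool from outside, world axes, zero at the start; "torque": the same for the moment, N m; "gripper_width": finger opening in mm.
Only numpy, scipy, OpenCV 4.12 (cv2) and the standard library are available. Lean on these libraries where they do the work, as an engineer would, in place of code of your own. Each camera call takes 0.05 s, during which the arm holds its last target. There are 200 camera calls.

## Working session

There is one attempt and no reset: what is moved stays moved. The work goes in short steps, Python scripts to look and compute and a shell command to move; the robot and the scene stay as the last step left them, time stands still between calls to the robot, and variables do not carry over. Pictures are saved under pics/ and viewed, about 12 in all and at most 16, crops included, and the job is handed in when it is done.

```bash
mkdir -p pics; cat > h.py <<'E'
import numpy as np, cv2
from workcell import telemetry, viewer, job_done, env
def grab(n,save=None):
    f=viewer.grab_frame(n); 
    if save: cv2.imwrite('pics/'+save,f['color'][:,:,::-1])
    return f
def ray(f,uv,z):
    R=cv2.Rodrigues(np.array(f['rvec'],float))[0]; t=np.array(f['tvec'],float).ravel(); K=np.array(f['K'])
    c=-R.T@t; d=R.T@np.linalg.inv(K)@np.array([uv[0],uv[1],1.]); return c+d*(z-c[2])/d[2]
def proj(f,P):
    return cv2.projectPoints(np.array(P,float).reshape(-1,1,3),np.array(f['rvec'],float),np.array(f['tvec'],float),np.array(f['K'],float),None)[0].reshape(-1,2)
E
python3 - <<'E'
from h import *
import pickle
a=grab('top','top1.png');b=grab('side','side1.png');c=grab('wrist','w1.png')
pickle.dump((a,b,c),open('f1.pkl','wb'))
for f in (a,b,c):
    R=cv2.Rodrigues(np.array(f['rvec'],float))[0];print(-R.T@np.array(f['tvec'],float).ravel(),R[2],f['K'][0])
print(telemetry.state(), env.tips_ahead)
E
```

```text
[ 407.96634673   17.7174835  1430.49649005] [ 0.06597268  0.00566272 -0.99780536] [527.06345182   0.         284.39283827]
[  218.33303302 -1259.24515623   613.96031164] [ 0.21006998  0.90301122 -0.37475504] [422.98025599   0.         289.89376551]
[162.51614113 556.70404481 384.63216005] [ 0.23221899 -0.10177404 -0.96732434] [364.63731313   0.         278.38506485]
{'time_s': 0.15, 'qpos': array([ 6.54325674e+01,  1.83433249e+01,  8.96899839e+01, -1.18132915e-03,
        7.20442794e+01, -1.14621137e+00]), 'qvel': array([-0.11721646, -0.12125852, -0.20506085, -0.10741265,  0.0050356 ,
        0.01913091]), 'effort': array([ 2.74461136e-04, -4.12770760e+01, -2.32156402e+01,  7.28345616e-02,
        4.34131140e-02, -7.50415870e-05]), 'ee_pos': array([228.41603448, 527.29903961, 232.31490179]), 'ee_rot': array([-1.79922405e+02, -4.28986324e-04,  1.56579143e+02]), 'force': array([ 0.79525338,  0.4049928 , -0.64634856]), 'torque': array([ 0.05686482, -0.01727788, -0.00554978]), 'gripper_width': 91.160313232191} 19.0
```

View pics/top1.png

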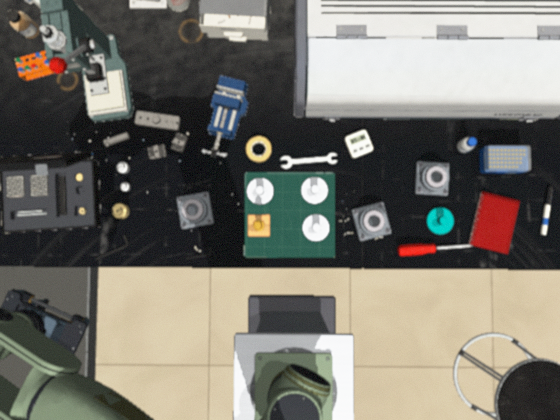

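View pics/side1.png

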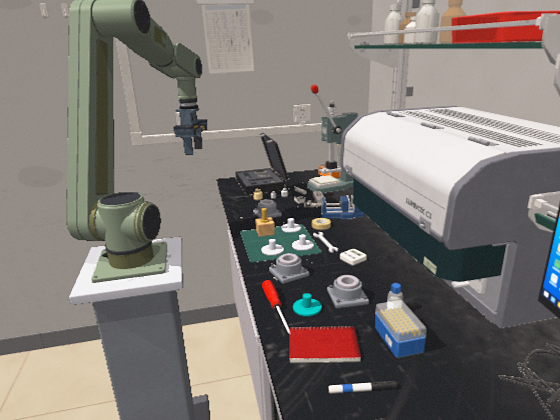

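```bash
python3 - <<'E'
from h import *
import pickle
a,b,c=pickle.load(open('f1.pkl','rb'))
for n,uv,z in [('h1',(195,210),48),('h2',(372,221),48),('h3',(434,177),48),('c1',(260,190),20),('c2',(315,190),20),('c3',(316,228),20),('hold',(259,225),60),('tq',(440,221),20),('machfront',(430,118),30),('machfront',(430,118),250),('mat',(245,172),3),('mat',(335,258),3)]:
    print(n,ray(a,uv,z).round())
print(ray(b,(430,305),0))
im=a['color'][140:270,140:560]; cv2.imwrite('pics/z.png',cv2.resize(im[:,50:320],None,fx=2.9,fy=2.9,interpolation=cv2.INTER_CUBIC)[:,:,::-1])
E
```

```text
h1 [480. 260.  48.]
h2 [ 453. -204.   48.]
h3 [ 570. -368.   48.]
c1 [536.  91.  20.]
c2 [537. -56.  20.]
c3 [435. -59.  20.]
hold [441.  91.  60.]
tq [ 455. -390.   20.]
machfront [ 732. -364.   30.]
machfront [ 681. -304.  250.]
mat [586. 134.   3.]
mat [ 355. -111.    3.]
[ 756.82509099 -465.32934944    0.        ]
```

View pics/z.png

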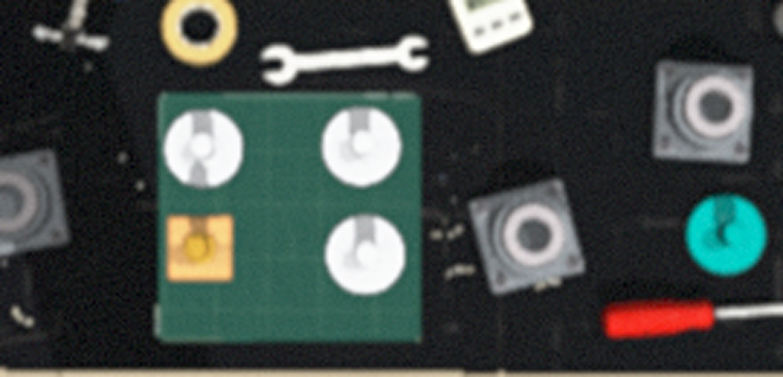

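```bash
python3 -m jog '[[[0,0,0],10.7,1],[[0,0,0],10.7,1],[[0,0,0],10.7,1],[[0,0,0],10.7,1],[[0,0,0],10.7,1],[[0,0,0],10.7,1],[[0,0,0],2.4,1]]'; python3 -m jog '[[[-5,2.4,0],0,1],[[-5,2.4,0],0,1],[[-5,2.4,0],0,1],[[-5,2.4,0],0,1],[[-5,2.4,0],0,1],[[-5,2.4,0],0,1],[[-5,2.4,0],0,1],[[-5,2.4,0],0,1],[[-3.6,2.1,0],0,1],[[0,0,0],0,1]]'
python3 - <<'E'
from h import *
f=grab('wrist','w2.png'); print(telemetry.state()['ee_pos'],telemetry.state()['ee_rot'])
E
```

```text
time_s: 1.02
ee_pos: [227.8, 525.9, 229.6]
ee_rot: [-179.8, 0.4, 89.3]
force: [0.4, -1.2, -0.2]
gripper_width: 91.4
time_s: 2.28
ee_pos: [441.2, 74.6, 229.9]
ee_rot: [-179.9, 0.5, 89.4]
force: [0.2, 0.1, -0.9]
gripper_width: 91.1
[440.4086266   75.61525627 229.80068733] [-179.83782902    0.42430738   89.49587616]
```

View pics/w2.png

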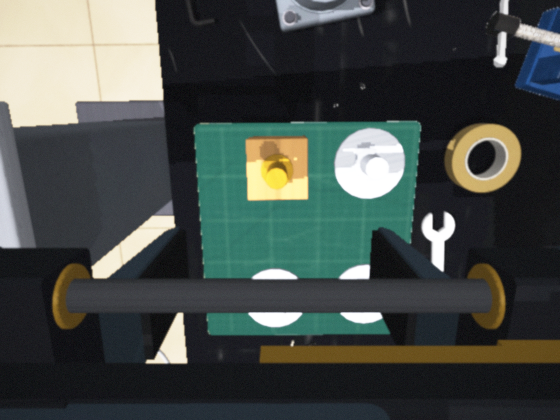

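```bash
python3 - <<'E'
from h import *
f=grab('wrist'); hsv=cv2.cvtColor(f['color'],cv2.COLOR_RGB2HSV)
def mask(lo,hi,roi):
    m=cv2.inRange(hsv,lo,hi); z=np.zeros_like(m); x0,y0,x1,y1=roi; z[y0:y1,x0:x1]=m[y0:y1,x0:x1]; return z
m=mask((8,100,60),(30,255,255),(225,125,325,215)); x,y,w,h=cv2.boundingRect(m); print('holder',(x,y,w,h)); print([ray(f,p,47).round(1) for p in [(x,y),(x+w,y),(x,y+h),(x+w,y+h),(x+w/2,y+h/2)]])
print('grip top',ray(f,(276,178),93), 'proj', proj(f,[[441,91,47],[441,91,93]]))
m=mask((0,0,140),(180,60,255),(325,120,415,210)); c=max(cv2.findContours(m,0,2)[0],key=cv2.contourArea); (u,v),r=cv2.minEnclosingCircle(c); e=cv2.fitEllipse(c);print((u,v),r,e,ray(f,e[0],12), ray(f,(u+r,v),12)-ray(f,(u-r,v),12))
im=f['color'][120:220,220:420]; cv2.imwrite('pics/z2.png',cv2.resize(im,None,fx=4,fy=4,interpolation=cv2.INTER_CUBIC)[:,:,::-1])
E
```

```text
holder (247, 138, 62, 63)
[array([411.4, 125.2,  47. ]), array([467.4, 124.6,  47. ]), array([409.5,  66.6,  47. ]), array([468.1,  66. ,  47. ]), array([439.1,  96.2,  47. ])]
grip top [437.7008226  96.6413669  93.       ] proj [[280.07620636 175.09301865]
 [280.17835564 184.87362205]]
(370.0, 164.0) 36.796836853027344 ((370.2090148925781, 164.2470245361328), (68.3415756225586, 72.65270233154297), 46.46848678588867) [532.67001104  95.17477358  12.        ] [74.69719885 -0.74066758  0.        ]
```

View pics/z2.png

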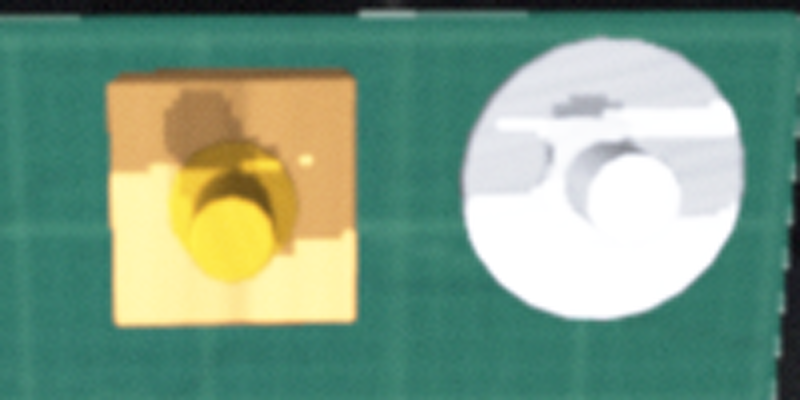

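```bash
python3 -m jog '[[[0.9,0,3],-0.5,1],[[0.9,0,3],0,1],[[0,0,3],0,1],[[0,0,2],0,1],[[0,0,1],0,1],[[0,0,0],0,1]]'; python3 -m jog '[[[0,0,0.3],0,1],[[0,0,0.3],0,1],[[0,0,0.3],0,1],[[0,0,0],0,1],[[0,0,0],0,1]]'
```

```text
time_s: 3.12
ee_pos: [436.5, 101.7, 107.2]
ee_rot: [-179.9, 0.3, 90.7]
force: [0.2, 0.3, 1.3]
gripper_width: 91.1
time_s: 3.75
ee_pos: [437.9, 102.3, 99.7]
ee_rot: [179.9, 0.2, 90.7]
force: [0.4, -0.5, 0.4]
gripper_width: 91.5
```

```bash
python3 -m jog '[[[-0.7,0.15,0],0,1],[[0,0,0.8],-0.5,1],[[0,0,0.8],0,1],[[0,0,0.5],0,1],[[0,0,0],0,1]]'
```

```text
time_s: 4.38
ee_pos: [439.5, 94.4, 77.0]
ee_rot: [179.9, 0.2, 91.2]
force: [0.1, 0.2, -1.2]
gripper_width: 91.0
```

```bash
python3 -m jog '[[[0,0,0],1.2,1],[[0,0,0],0,0.1],[[0,0,0],0,0.1],[[0,0,0],0,0.1],[[0,0,0],0,0],[[0,0,0],0,0],[[0,0,0],0,0],[[0,0,0],0,0]]' 40
python3 - <<'E'
from h import *
s=[telemetry.state()]; print(s[0]['ee_pos'],s[0]['ee_rot'],s[0]['gripper_width'],s[0]['force'])
f=grab('wrist','w3.png')
E
```

```text
time_s: 5.38
ee_pos: [439.9, 94.7, 77.5]
ee_rot: [179.8, 0.2, 90.0]
force: [0.5, 0.7, 0.1]
gripper_width: 23.9
[439.88340429  94.6649214   77.4969307 ] [179.8361184    0.19927171  89.98015501] 23.943081813974395 [0.450027   0.73653975 0.08756226]
```

```bash
python3 -m jog '[[[0,0,0],0,0],[[0,0,0],0,0],[[0,0,0],0,0]]'; python3 -m jog '[[[0,0,0],0,0],[[0,0,-1],0,0],[[0,0,-2],0,0],[[0,0,-3],0,0],[[0,0,-3],0,0],[[0,0,-2],0,0],[[0,0,-1],0,0],[[0,0,0],0,0]]'; python3 - <<'E'
from h import *
f=grab('wrist','w3.png')
E
```

```text
time_s: 5.8
ee_pos: [439.8, 94.7, 77.5]
ee_rot: [179.8, 0.2, 90.0]
force: [0.7, 0.2, 0.1]
gripper_width: 17.2
time_s: 6.8
ee_pos: [438.3, 94.9, 202.7]
ee_rot: [179.9, 0.2, 90.0]
force: [0.3, -0.0, -1.8]
gripper_width: 17.2
```

View pics/w3.png

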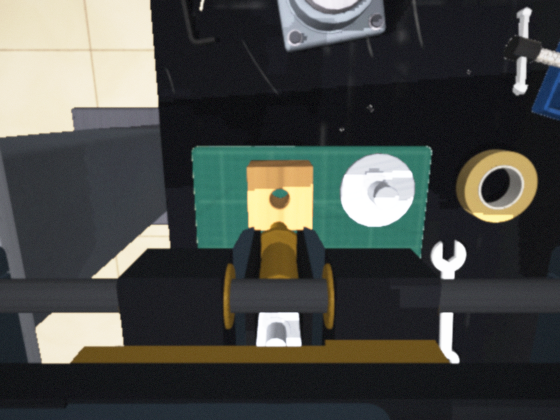

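```bash
python3 -m jog '[[[2,1,0],0,0],[[2,1,0],0,0],[[2,1,0],0,0],[[1.5,1,0],0,0],[[0,0,0],0,0],[[0,0,0],0,0]]'
cat > hs.py <<'E'
from h import *
import sys
f=grab('wrist',sys.argv[1]); print(telemetry.state()['ee_pos'].round(1),telemetry.state()['ee_rot'].round(2)); np.save('last.npy',f,allow_pickle=True)
E
python3 - <<'E'
from h import *
f=grab('wrist','w4.png'); print(telemetry.state()['ee_pos'].round(1),telemetry.state()['ee_rot'].round(2))
print(proj(f,[[480,260,44]]))
E
```

```text
time_s: 7.6
ee_pos: [478.0, 173.0, 197.9]
ee_rot: [-179.5, 0.4, 90.0]
force: [0.5, 0.1, -1.8]
gripper_width: 17.2
[478.1 172.9 197.9] [-179.55    0.41   90.01]
[[283.08568952  92.68088319]]
```

View pics/w4.png

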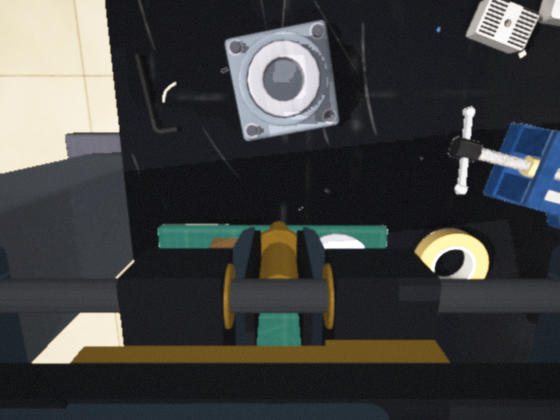

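```bash
cat > ring.py <<'E'
from h import *
import sys
# usage: ring.py u v name : fit cup top face ring (bright, low-sat) near u,v
def ring(f,u,v,name=None,thr=None,R=75):
    g=cv2.cvtColor(f['color'],cv2.COLOR_RGB2GRAY); x0,y0=max(0,u-R),max(0,v-R); s=4
    big=cv2.resize(g[y0:v+R,x0:u+R],None,fx=s,fy=s,interpolation=cv2.INTER_CUBIC)
    t=thr or cv2.threshold(cv2.GaussianBlur(big,(9,9),0),0,255,cv2.THRESH_OTSU)[0]
    out=[]
    for tt in ([thr] if thr else [150,170,185,200,215]):
        cs,_=cv2.findContours((big>tt).astype(np.uint8),cv2.RETR_LIST,cv2.CHAIN_APPROX_NONE)
        for c in cs:
            if len(c)<150: continue
            e=cv2.fitEllipse(c); cc=(e[0][0]/s+x0-.375,e[0][1]/s+y0-.375)
            if min(e[1])/max(e[1])<.85: continue
            P=ray(f,cc,53); k=np.linalg.norm(ray(f,(cc[0]+10,cc[1]),53)-P)/10
            print(tt,len(c),np.round(cc,1),'r@53 mm',np.round(np.array(e[1])/s/2*k,1),'P53',P.round(1),'P44',ray(f,cc,44).round(1)[:2])
    if name: cv2.imwrite('pics/'+name,cv2.cvtColor(big,cv2.COLOR_GRAY2BGR))
if __name__=='__main__':
    f=grab('wrist'); print(telemetry.state()['ee_pos'].round(1)); ring(f,int(sys.argv[1]),int(sys.argv[2]),sys.argv[3])
E
python3 ring.py 283 77 r1.png
```

```text
[478.  172.7 198. ]
150 488 [282.3  78.6] r@53 mm [15.6 17. ] P53 [479.5 270.   53. ] P44 [479.5 270.7]
150 3212 [280.9  79.8] r@53 mm [38.7 42.9] P53 [478.4 269.1  53. ] P44 [478.3 269.8]
170 495 [282.4  78.5] r@53 mm [16.  17.3] P53 [479.5 270.   53. ] P44 [479.6 270.7]
170 3840 [280.7  80. ] r@53 mm [39.5 40.9] P53 [478.2 268.9  53. ] P44 [478.2 269.6]
185 251 [251.1 129.9] r@53 mm [5.6 5.9] P53 [454.6 231.3  53. ] P44 [453.9 230.9]
185 502 [282.4  78.5] r@53 mm [16.3 17.5] P53 [479.6 270.   53. ] P44 [479.6 270.7]
185 428 [296.3  73.4] r@53 mm [38.3 44.2] P53 [490.2 273.7  53. ] P44 [490.6 274.5]
185 172 [234.5  47.1] r@53 mm [5.6 6.1] P53 [443.4 292.4  53. ] P44 [442.3 293.8]
185 825 [282.7  77.9] r@53 mm [27.  28.6] P53 [479.8 270.4  53. ] P44 [479.8 271.2]
200 508 [282.4  78.5] r@53 mm [16.6 17.7] P53 [479.5 270.   53. ] P44 [479.6 270.7]
200 820 [282.6  77.9] r@53 mm [26.7 28.4] P53 [479.7 270.4  53. ] P44 [479.7 271.2]
215 530 [282.1  78.4] r@53 mm [17.  18.1] P53 [479.3 270.   53. ] P44 [479.3 270.8]
215 894 [281.9  77.5] r@53 mm [25.9 27.8] P53 [479.1 270.7  53. ] P44 [479.2 271.4]
```

View pics/r1.png

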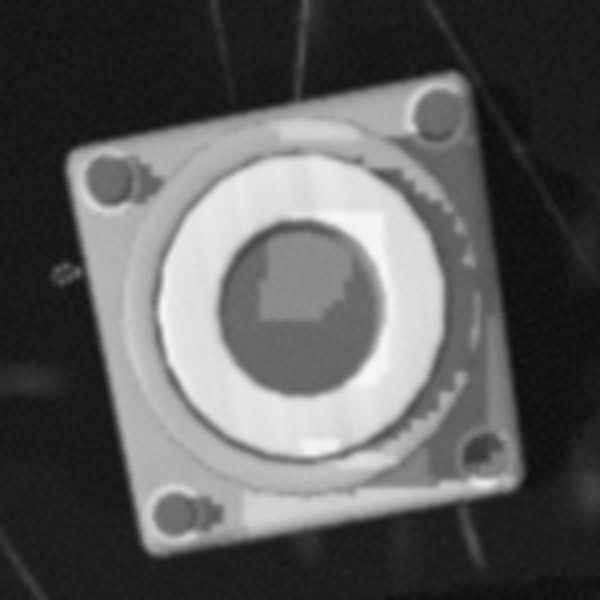

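```bash
python3 -m jog '[[[2.5,0.6,1.4],0,0],[[2.5,0.6,1.4],0,0],[[2.5,0.6,1.4],0,0],[[1.3,0.2,0.8],0,0],[[0.3,0,0.3],0,0],[[0,0,0],0,0],[[0,0,0],0,0]]'
```

```text
time_s: 8.57
ee_pos: [497.9, 261.1, 145.2]
ee_rot: [-179.7, 0.5, 89.7]
force: [0.2, -0.2, -2.1]
gripper_width: 17.1
```

```bash
python3 -m jog '[[[0.9,0.2,0.5],-0.3,0],[[0.1,0,0.5],0,0],[[0,0,0],0,0],[[0,0,0.4],0,0],[[0,0,0.4],0,0],[[0,0,0],0,0]]'; python3 -m jog '[[[0,0,0.2],0,0],[[0,0,0.2],0,0],[[0,0,0],0,0]]'
```

```text
time_s: 9.32
ee_pos: [500.1, 270.8, 126.4]
ee_rot: [-179.7, 0.5, 90.0]
force: [1.2, 0.2, -1.2]
gripper_width: 17.3
time_s: 9.7
ee_pos: [500.3, 270.8, 122.5]
ee_rot: [-179.8, 0.5, 90.0]
force: [0.2, 0.0, -1.1]
gripper_width: 17.3
```

```bash
python3 - <<'E'
from h import *
f=grab('side'); p=proj(f,[[480,270,44]])[0]; print(p)
x,y=p.astype(int); im=f['color'][y-70:y+40,x-80:x+80]; a=cv2.resize(im,None,fx=5,fy=5,interpolation=cv2.INTER_CUBIC)
f=grab('wrist'); b=cv2.resize(f['color'],(733,550))
cv2.imwrite('pics/s5.png',a[:,:,::-1])
E
```

```text
[266.0227557  203.07633443]
```

View pics/s5.png

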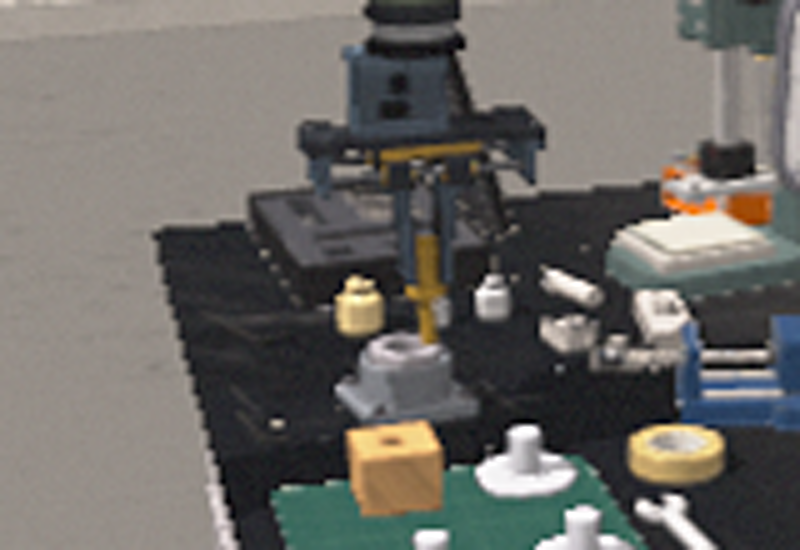

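```bash
for i in 1; do python3 -m jog '[[[0,0,0.3],0,0]]'; python3 -m jog '[[[0,0,0.3],0,0]]'; done
```

```text
time_s: 9.93
ee_pos: [500.7, 271.0, 120.1]
ee_rot: [-179.9, 0.4, 90.0]
force: [0.4, -1.1, 1.9]
gripper_width: 17.1
time_s: 10.05
ee_pos: [501.1, 271.1, 117.4]
ee_rot: [-179.9, 0.4, 90.0]
force: [-0.4, -0.5, 2.8]
gripper_width: 16.9
```

```bash
python3 -m jog '[[[0,0,-0.7],0,0],[[0,0,-0.5],0,0],[[0,-1.3,0],0,0],[[0,-1.3,0],0,0],[[0,-1.3,0],0,0],[[0,-0.3,0],0,0],[[0,0,0],0,0],[[0,0,0],0,0]]'
```

```text
time_s: 11.05
ee_pos: [454.5, 270.8, 129.5]
ee_rot: [-179.8, 0.5, 90.0]
force: [-0.1, 0.5, -1.5]
gripper_width: 17.6
```

```bash
python3 -m jog '[[[0,0.55,0.5],0,0],[[0,0,0.2],0,0],[[0,0,0],0,0]]'; python3 -m jog '[[[0,0,0.3],0,0]]';python3 -m jog '[[[0,0,0.3],0,0]]';python3 -m jog '[[[0,0,0],0,0]]'
```

```text
time_s: 11.42
ee_pos: [461.3, 270.8, 121.8]
ee_rot: [-179.8, 0.4, 90.0]
force: [-0.1, 0.6, -2.0]
gripper_width: 17.3
time_s: 11.55
ee_pos: [461.3, 270.9, 119.0]
ee_rot: [-179.8, 0.4, 90.0]
force: [-2.1, -0.2, 2.8]
gripper_width: 17.3
time_s: 11.68
ee_pos: [460.9, 270.9, 116.0]
ee_rot: [-179.7, 0.4, 89.9]
force: [-2.0, 0.8, 2.4]
gripper_width: 17.3
time_s: 11.8
ee_pos: [460.9, 270.8, 115.7]
ee_rot: [-179.7, 0.4, 89.9]
force: [-0.2, -0.1, -1.3]
gripper_width: 17.1
```

```bash
python3 -m jog '[[[0,0,-0.7],0,0],[[0,0,-0.4],0,0],[[0.85,0.8,0],0,0],[[0.85,0.8,0],0,0],[[0,0,0],0,0],[[0,0,0],0,0]]'
```

```text
time_s: 12.55
ee_pos: [479.0, 289.6, 127.0]
ee_rot: [-179.8, 0.4, 90.0]
force: [0.4, 0.1, -2.6]
gripper_width: 17.4
```

```bash
python3 -m jog '[[[0.1,0.1,0.5],0,0],[[0,0,0.2],0,0]]'; python3 -m jog '[[[0,0,0.3],0,0]]';python3 -m jog '[[[0,0,0.3],0,0],[[0,0,0],0,0]]'; python3 -m jog '[[[0,0,-0.7],0,0],[[0,0,-0.5],0,0],[[-1.25,0,0],0,0],[[-1.25,0,0],0,0],[[-1.1,0,0],0,0],[[0,0,0],0,0],[[0,0,0],0,0]]'
```

```text
time_s: 12.8
ee_pos: [479.6, 290.3, 119.3]
ee_rot: [-179.8, 0.4, 90.0]
force: [-0.4, -0.8, -2.3]
gripper_width: 17.0
time_s: 12.92
ee_pos: [479.5, 290.2, 116.1]
ee_rot: [-179.8, 0.5, 90.0]
force: [0.7, 0.3, -1.4]
gripper_width: 17.1
time_s: 13.18
ee_pos: [479.5, 290.2, 113.1]
ee_rot: [-179.8, 0.4, 90.0]
force: [-1.1, 0.6, -1.9]
gripper_width: 17.3
time_s: 14.05
ee_pos: [479.3, 250.6, 126.3]
ee_rot: [-179.8, 0.5, 89.9]
force: [0.0, 0.1, -0.9]
gripper_width: 17.5
```

```bash
python3 -m jog '[[[0,0,0.5],0,0],[[0,0,0.2],0,0]]'; python3 -m jog '[[[0,0,0.3],0,0]]';python3 -m jog '[[[0,0,0.3],0,0]]'; python3 -m jog '[[[0,0,-0.1],0,0]]'; python3 -m jog '[[[0,0,-0.7],0,0],[[0,0,-0.5],0,0],[[0.85,0.8,0],0,0],[[0.85,0.8,0],0,0],[[0,0,0],0,0],[[0,0,0],0,0]]'
```

```text
time_s: 14.3
ee_pos: [479.4, 251.0, 118.9]
ee_rot: [-179.8, 0.5, 89.9]
force: [-0.3, 0.8, -1.4]
gripper_width: 17.3
time_s: 14.42
ee_pos: [479.3, 251.2, 115.5]
ee_rot: [-179.8, 0.5, 89.9]
force: [0.2, -0.1, -1.6]
gripper_width: 17.2
time_s: 14.55
ee_pos: [479.3, 251.1, 112.5]
ee_rot: [-179.8, 0.5, 90.0]
force: [-0.4, -2.8, 2.6]
gripper_width: 17.1
time_s: 14.68
ee_pos: [479.1, 251.1, 113.2]
ee_rot: [-179.8, 0.5, 90.0]
force: [0.8, 1.1, -1.5]
gripper_width: 17.2
time_s: 15.42
ee_pos: [497.1, 270.3, 126.0]
ee_rot: [-179.8, 0.4, 90.0]
force: [0.3, -0.2, -2.2]
gripper_width: 17.1
```

```bash
python3 -m jog '[[[0,0.25,0.6],0,0],[[0,0,0.3],0,0]]'; python3 -m jog '[[[0,0,0.3],0,0]]';python3 -m jog '[[[0,0,0.2],0,0]]'; python3 -m jog '[[[0,0,-0.1],0,0]]'; python3 -m jog '[[[0,0,-0.7],0,0],[[0,0,-0.5],0,0],[[0,-1.25,0],0,0],[[0,-1.25,0],0,0],[[0,-1.1,0],0,0],[[0,0,0],0,0],[[0,0,0],0,0]]'
```

```text
time_s: 15.68
ee_pos: [499.4, 269.9, 116.3]
ee_rot: [-179.8, 0.5, 90.0]
force: [0.4, -0.1, -1.9]
gripper_width: 17.1
time_s: 15.8
ee_pos: [499.2, 269.7, 112.9]
ee_rot: [-179.8, 0.5, 90.0]
force: [-0.7, -0.4, -1.9]
gripper_width: 17.1
time_s: 15.92
ee_pos: [499.3, 269.6, 110.8]
ee_rot: [-179.8, 0.5, 90.0]
force: [-0.2, 0.5, 0.5]
gripper_width: 17.3
time_s: 16.05
ee_pos: [499.1, 269.5, 111.7]
ee_rot: [-179.8, 0.5, 90.0]
force: [-1.0, 0.5, -1.0]
gripper_width: 17.2
time_s: 16.92
ee_pos: [459.5, 269.6, 125.2]
ee_rot: [-179.8, 0.5, 90.0]
force: [-0.5, 1.3, -2.0]
gripper_width: 17.1
```

```bash
python3 -m jog '[[[0,0,0.7],0,0],[[0,0,0.3],0,0]]'; python3 -m jog '[[[0,0,0.3],0,0]]';python3 -m jog '[[[0,0,0.25],0,0]]'; python3 -m jog '[[[0,0,-0.1],0,0]]'; python3 -m jog '[[[0,0,-0.7],0,0],[[0,0,-0.5],0,0],[[0.85,0.85,0],0,0],[[0.85,0.85,0],0,0],[[0.1,0.1,0],0,0],[[0,0,0],0,0]]'
```

```text
time_s: 17.18
ee_pos: [460.1, 269.6, 114.6]
ee_rot: [-179.8, 0.5, 90.0]
force: [-0.9, -0.2, -1.6]
gripper_width: 17.3
time_s: 17.3
ee_pos: [460.3, 269.6, 111.3]
ee_rot: [-179.8, 0.5, 90.0]
force: [-0.1, 0.6, 2.3]
gripper_width: 17.5
time_s: 17.42
ee_pos: [460.0, 269.6, 108.6]
ee_rot: [-179.7, 0.5, 90.0]
force: [-1.9, 0.1, 2.8]
gripper_width: 17.1
time_s: 17.55
ee_pos: [460.0, 269.5, 109.4]
ee_rot: [-179.7, 0.5, 90.0]
force: [0.8, -0.3, -0.9]
gripper_width: 17.1
time_s: 18.3
ee_pos: [480.5, 289.5, 122.2]
ee_rot: [-179.8, 0.4, 90.0]
force: [0.3, -0.7, -2.3]
gripper_width: 17.1
```

Now +y, gently towards seat.

```bash
python3 -m jog '[[[0,0,0.6],0,0],[[0,0,0.3],0,0]]'; python3 -m jog '[[[0,0,0.2],0,0]]';python3 -m jog '[[[0,0,0.2],0,0]]'; python3 -m jog '[[[0,0,0],0,0]]'; python3 -m jog '[[[0,0,-0.7],0,0],[[0,0,-0.5],0,0],[[-1.25,0,0],0,0],[[-1.25,0,0],0,0],[[-1.1,0,0],0,0],[[0,0,0],0,0],[[0,0,0],0,0]]'
```

```text
time_s: 18.55
ee_pos: [480.0, 289.1, 112.4]
ee_rot: [-179.8, 0.5, 90.0]
force: [1.0, 0.3, -1.8]
gripper_width: 16.9
time_s: 18.68
ee_pos: [479.7, 288.9, 110.0]
ee_rot: [-179.8, 0.5, 90.0]
force: [-0.5, 1.0, -1.7]
gripper_width: 17.2
time_s: 18.8
ee_pos: [479.9, 288.9, 108.2]
ee_rot: [-179.8, 0.5, 90.0]
force: [-1.2, 0.1, 5.8]
gripper_width: 16.9
time_s: 18.92
ee_pos: [479.9, 288.9, 108.4]
ee_rot: [-179.8, 0.5, 90.0]
force: [-1.0, -0.5, 0.1]
gripper_width: 17.6
time_s: 19.8
ee_pos: [479.6, 249.4, 121.4]
ee_rot: [-179.8, 0.5, 89.9]
force: [-0.3, 0.1, -0.5]
gripper_width: 17.7
```

```bash
python3 -m jog '[[[0.1,0,0.6],0,0],[[0,0,0.3],0,0]]'; python3 -m jog '[[[0,0,0.2],0,0]]';python3 -m jog '[[[0,0,0.2],0,0]]'; python3 -m jog '[[[0,0,0.1],0,0]]'; python3 -m jog '[[[0,0,-0.7],0,0],[[0,0,-0.5],0,0],[[0.85,0.8,0],0,0],[[0.85,0.8,0],0,0],[[0.1,0.1,0],0,0],[[0,0,0],0,0]]'
 python3 -m jog '[[[0,0,0.6],0,0],[[0,0,0.3],0,0]]'; python3 -m jog '[[[0,0,0.2],0,0]]';python3 -m jog '[[[0,0,0.2],0,0]]'; python3 -m jog '[[[0,0,0.1],0,0]]'
```

```text
time_s: 20.05
ee_pos: [479.7, 250.9, 111.9]
ee_rot: [-179.8, 0.5, 89.9]
force: [0.5, 0.0, -1.7]
gripper_width: 17.0
time_s: 20.18
ee_pos: [479.6, 251.0, 109.4]
ee_rot: [-179.8, 0.5, 89.9]
force: [0.6, -0.6, -1.8]
gripper_width: 17.3
time_s: 20.3
ee_pos: [479.8, 251.1, 107.9]
ee_rot: [-179.8, 0.5, 90.0]
force: [-2.2, -1.6, 11.4]
gripper_width: 17.3
time_s: 20.42
ee_pos: [479.8, 251.1, 108.0]
ee_rot: [-179.8, 0.5, 90.0]
force: [-1.6, -1.5, 8.5]
gripper_width: 17.2
time_s: 21.18
ee_pos: [498.6, 271.3, 120.0]
ee_rot: [-179.8, 0.5, 90.0]
force: [0.5, -0.2, -1.7]
gripper_width: 17.3
time_s: 21.42
ee_pos: [498.1, 270.9, 110.2]
ee_rot: [-179.8, 0.5, 90.0]
force: [-0.0, -0.4, -0.7]
gripper_width: 17.3
time_s: 21.55
ee_pos: [498.1, 270.8, 108.1]
ee_rot: [-179.8, 0.5, 90.0]
force: [-0.9, 0.5, 7.0]
gripper_width: 17.1
time_s: 21.68
ee_pos: [498.4, 271.0, 107.7]
ee_rot: [-179.8, 0.4, 90.0]
force: [-2.8, -1.3, 15.8]
gripper_width: 17.2
time_s: 21.8
ee_pos: [498.3, 270.9, 108.1]
ee_rot: [-179.9, 0.4, 90.0]
force: [-2.3, -0.9, 4.6]
gripper_width: 17.5
```

```bash
python3 -m jog '[[[0,0,-0.7],0,0],[[0,0,-0.5],0,0],[[0,-1.2,0],0,0],[[0,-1.2,0],0,0],[[0,-1.1,0],0,0],[[0,0,0],0,0],[[0,0,0.6],0,0],[[0,0,0.3],0,0]]'; python3 -m jog '[[[0,0,0.2],0,0]]';python3 -m jog '[[[0,0,0.2],0,0]]'; python3 -m jog '[[[0,0,0.1],0,0]]';python3 -m jog '[[[0,0,-0.7],0,0],[[0,0,-0.5],0,0],[[0.85,0.85,0],0,0],[[0.85,0.85,0],0,0],[[0.1,0.1,0],0,0],[[0,0,0],0,0],[[0,0,0.6],0,0],[[0,0,0.3],0,0]]'; python3 -m jog '[[[0,0,0.2],0,0]]';python3 -m jog '[[[0,0,0.2],0,0]]'; python3 -m jog '[[[0,0,0.1],0,0]]';
```

```text
time_s: 22.8
ee_pos: [459.9, 270.7, 111.0]
ee_rot: [-179.8, 0.4, 90.0]
force: [-0.2, -0.2, -1.2]
gripper_width: 17.2
time_s: 22.92
ee_pos: [460.1, 270.7, 108.6]
ee_rot: [-179.8, 0.4, 90.0]
force: [-1.4, -0.6, 0.7]
gripper_width: 17.2
time_s: 23.05
ee_pos: [460.3, 270.9, 107.7]
ee_rot: [-179.8, 0.4, 90.0]
force: [-5.0, -1.2, 17.8]
gripper_width: 17.2
time_s: 23.18
ee_pos: [460.3, 270.9, 108.0]
ee_rot: [-179.8, 0.4, 90.0]
force: [-2.8, -1.6, 8.5]
gripper_width: 17.2
time_s: 24.18
ee_pos: [480.2, 290.4, 110.0]
ee_rot: [-179.8, 0.4, 89.9]
force: [-0.9, -0.4, -2.0]
gripper_width: 17.4
time_s: 24.3
ee_pos: [480.2, 290.4, 108.0]
ee_rot: [-179.8, 0.4, 89.9]
force: [-0.9, 0.2, 7.9]
gripper_width: 17.0
time_s: 24.42
ee_pos: [480.4, 290.6, 107.7]
ee_rot: [-179.9, 0.3, 89.9]
force: [-3.6, -0.4, 16.6]
gripper_width: 16.7
time_s: 24.55
ee_pos: [480.3, 290.6, 108.1]
ee_rot: [-179.9, 0.3, 89.9]
force: [-2.0, -1.1, 4.5]
gripper_width: 17.4
```

```bash
python3 -m jog '[[[0,0,-1],0,0],[[0,0,-2.5],0,0],[[0,0,-3],0,0],[[-2,0,-1.5],0,0],[[-4,0,0],0,0],[[-5,0,0],0,0],[[-5,0,0],0,0],[[-5,0,0],0,0],[[-5,0,0],0,0],[[-5,-0.4,0],0,0]]';python3 -m jog '[[[-5,-0.4,0],0,0],[[-5,-0.4,0],0,0],[[-5,-0.4,0],0,0],[[-5,-0.4,0],0,0],[[-5,-0.4,0],0,0],[[-2,0,0],0,0],[[-0.5,0,0],0,0],[[0,0,0],0,0]]'; python3 - <<'E'
from h import *
f=grab('wrist','w6.png'); print(telemetry.state()['ee_pos'].round(1),telemetry.state()['ee_rot'].round(2))
print(proj(f,[[453,-204,44]]))
E
```

```text
time_s: 25.8
ee_pos: [473.0, -32.6, 193.4]
ee_rot: [-179.9, 0.6, 90.2]
force: [2.1, -0.3, -1.9]
gripper_width: 17.3
time_s: 26.8
ee_pos: [441.9, -322.0, 194.9]
ee_rot: [-179.5, 0.5, 89.7]
force: [-0.4, 0.2, -1.7]
gripper_width: 16.9
[ 442.  -321.7  194.9] [-179.49    0.47   89.74]
[[294.26033391  49.99001095]]
```

```bash
python3 -m jog '[[[1,0.5,0],0,0],[[0.9,0.5,0],0,0],[[0,0,0],0,0],[[0,0,0],0,0]]'; python3 ring.py 285 85 r2.png
```

```text
time_s: 27.35
ee_pos: [453.5, -297.6, 195.0]
ee_rot: [-179.5, 0.4, 90.0]
force: [-0.9, -0.1, -0.7]
gripper_width: 17.3
[ 453.5 -297.7  194.9]
150 491 [279.1  86.2] r@53 mm [15.8 16.9] P53 [ 452.3 -206.4   53. ] P44 [ 452.3 -205.8]
150 3609 [278.4  87.6] r@53 mm [39.4 41.6] P53 [ 451.8 -207.3   53. ] P44 [ 451.7 -206.8]
170 497 [279.1  86.2] r@53 mm [16.1 17.2] P53 [ 452.3 -206.4   53. ] P44 [ 452.3 -205.8]
170 833 [279.5  85.6] r@53 mm [27.1 28.6] P53 [ 452.6 -205.9   53. ] P44 [ 452.6 -205.3]
170 2525 [273.7  90.1] r@53 mm [37.5 40. ] P53 [ 448.2 -209.2   53. ] P44 [ 448.  -208.7]
185 501 [279.1  86.2] r@53 mm [16.2 17.4] P53 [ 452.3 -206.3   53. ] P44 [ 452.3 -205.8]
185 828 [279.5  85.6] r@53 mm [26.9 28.4] P53 [ 452.6 -205.9   53. ] P44 [ 452.6 -205.3]
185 221 [310.5  34.6] r@53 mm [5.7 6.2] P53 [ 475.6 -170.1   53. ] P44 [ 476.2 -168.5]
200 509 [279.   86.2] r@53 mm [16.5 17.6] P53 [ 452.3 -206.3   53. ] P44 [ 452.2 -205.8]
200 825 [279.4  85.6] r@53 mm [26.7 28.2] P53 [ 452.6 -205.9   53. ] P44 [ 452.5 -205.3]
215 526 [278.8  86.2] r@53 mm [16.8 17.9] P53 [ 452.1 -206.3   53. ] P44 [ 452.  -205.7]
215 839 [279.1  85.6] r@53 mm [26.2 28. ] P53 [ 452.4 -205.9   53. ] P44 [ 452.3 -205.3]
```

View pics/r2.png

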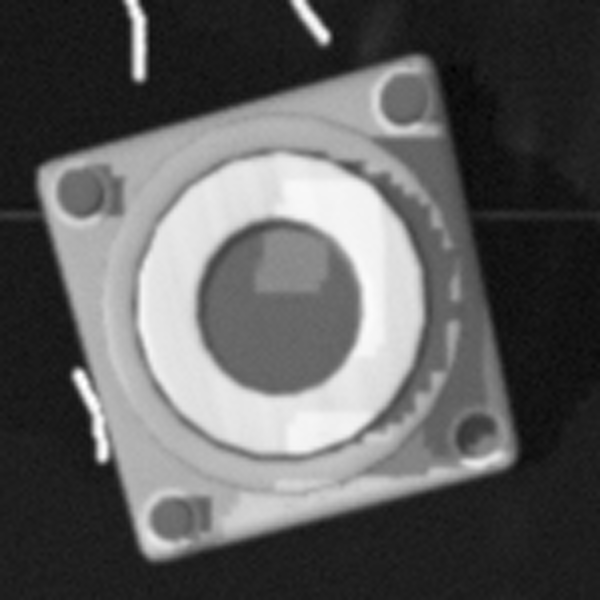

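```bash
python3 -m jog '[[[2.5,0.6,1.6],0,0],[[2.5,0.6,1.6],0,0],[[2.5,0.6,1.6],0,0],[[1.5,0.1,1],0,0],[[0.3,0,0.4],0,0],[[0,0,0],0,0],[[0,0,0],0,0]]'
```

```text
time_s: 28.28
ee_pos: [473.5, -206.1, 131.8]
ee_rot: [-179.7, 0.6, 89.9]
force: [0.1, 0.4, -2.5]
gripper_width: 17.1
```

```bash
python3 -m jog '[[[0,0,0.5],0,0],[[0,0,0.2],0,0]]'; python3 -m jog '[[[0,0,0.3],0,0]]';python3 -m jog '[[[0,0,0.3],0,0]]'; python3 -m jog '[[[0,0,0],0,0]]';python3 -m jog '[[[0,0,-0.7],0,0],[[0,0,-0.5],0,0],[[0,-1.2,0],0,0],[[0,-1.2,0],0,0],[[0,-1.1,0],0,0],[[0,0,0],0,0],[[0,0,0],0,0]]'
```

```text
time_s: 28.52
ee_pos: [473.8, -207.4, 125.2]
ee_rot: [-179.8, 0.7, 89.8]
force: [-0.0, 0.4, -2.1]
gripper_width: 17.0
time_s: 28.65
ee_pos: [474.1, -207.7, 122.3]
ee_rot: [-179.9, 0.7, 89.8]
force: [0.3, -0.6, 2.0]
gripper_width: 17.3
time_s: 28.78
ee_pos: [474.6, -207.8, 119.5]
ee_rot: [-179.9, 0.7, 89.7]
force: [0.4, 1.6, 2.1]
gripper_width: 17.2
time_s: 28.9
ee_pos: [474.4, -207.8, 119.3]
ee_rot: [-179.9, 0.7, 89.8]
force: [-0.4, 0.0, -1.6]
gripper_width: 17.5
time_s: 29.78
ee_pos: [435.4, -207.2, 132.0]
ee_rot: [-179.8, 0.7, 89.7]
force: [0.2, 0.5, -1.2]
gripper_width: 17.3
```

```bash
python3 -m jog '[[[0.1,-0.2,0.6],-0.3,0],[[0,0,0.3],0,0]]'; python3 -m jog '[[[0,0,0.3],0,0]]';python3 -m jog '[[[0,0,0.3],0,0]]'; python3 -m jog '[[[0,0,0],0,0]]';python3 -m jog '[[[0,0,-0.7],0,0],[[0,0,-0.5],0,0],[[0.85,0.8,0],0,0],[[0.85,0.8,0],0,0],[[0.1,0.1,0],0,0],[[0,0,0],0,0]]'
```

```text
time_s: 30.02
ee_pos: [433.8, -206.4, 122.5]
ee_rot: [-179.8, 0.7, 90.1]
force: [-0.2, -0.0, -1.6]
gripper_width: 17.2
time_s: 30.15
ee_pos: [433.8, -206.5, 119.3]
ee_rot: [-179.8, 0.7, 90.1]
force: [-1.3, 0.2, 1.8]
gripper_width: 17.5
time_s: 30.28
ee_pos: [433.5, -206.4, 116.3]
ee_rot: [-179.8, 0.7, 90.1]
force: [-1.9, 0.3, 2.9]
gripper_width: 17.1
time_s: 30.4
ee_pos: [433.6, -206.4, 115.9]
ee_rot: [-179.8, 0.7, 90.1]
force: [-0.3, -1.1, -1.1]
gripper_width: 17.4
time_s: 31.15
ee_pos: [453.0, -186.6, 128.5]
ee_rot: [-179.9, 0.7, 90.1]
force: [-0.4, 0.3, -1.7]
gripper_width: 17.3
```

```bash
python3 -m jog '[[[0,0,0.6],0,0],[[0,0,0.3],0,0]]'; python3 -m jog '[[[0,0,0.3],0,0]]';python3 -m jog '[[[0,0,0.25],0,0]]'; python3 -m jog '[[[0,0,0],0,0]]'; python3 -m jog '[[[0,0,-0.7],0,0],[[0,0,-0.5],0,0],[[-1.25,0,0],0,0],[[-1.25,0,0],0,0],[[-1.1,0,0],0,0],[[0,0,0],0,0],[[0,0,0],0,0]]'
```

```text
time_s: 31.4
ee_pos: [452.7, -186.8, 118.8]
ee_rot: [-179.8, 0.7, 90.1]
force: [-0.2, -0.2, -2.0]
gripper_width: 17.3
time_s: 31.52
ee_pos: [452.7, -186.9, 115.6]
ee_rot: [-179.9, 0.7, 90.1]
force: [0.7, 0.6, 2.5]
gripper_width: 17.3
time_s: 31.65
ee_pos: [452.7, -186.8, 113.2]
ee_rot: [-179.9, 0.7, 90.1]
force: [0.1, 1.9, 1.5]
gripper_width: 17.2
time_s: 31.78
ee_pos: [452.6, -186.9, 113.0]
ee_rot: [-179.8, 0.7, 90.1]
force: [-0.1, -0.4, -1.6]
gripper_width: 17.1
time_s: 32.65
ee_pos: [452.5, -226.5, 126.1]
ee_rot: [-179.8, 0.7, 90.0]
force: [0.3, 0.8, -1.2]
gripper_width: 17.1
```

```bash
python3 -m jog '[[[0,0,0.6],0,0],[[0,0,0.3],0,0]]'; python3 -m jog '[[[0,0,0.3],0,0]]';python3 -m jog '[[[0,0,0.2],0,0]]'; python3 -m jog '[[[0,0,0],0,0]]'; python3 -m jog '[[[0,0,-0.7],0,0],[[0,0,-0.5],0,0],[[0.85,0.85,0],0,0],[[0.85,0.85,0],0,0],[[0.1,0.1,0],0,0],[[0,0,0],0,0]]'
```

```text
time_s: 32.9
ee_pos: [452.3, -226.2, 116.6]
ee_rot: [-179.8, 0.7, 90.1]
force: [-0.2, 0.3, -1.0]
gripper_width: 17.2
time_s: 33.02
ee_pos: [452.5, -226.2, 113.5]
ee_rot: [-179.8, 0.8, 90.1]
force: [-1.3, -1.2, 2.2]
gripper_width: 16.9
time_s: 33.15
ee_pos: [452.7, -226.5, 111.6]
ee_rot: [-179.9, 0.8, 90.1]
force: [-1.5, -1.3, 1.4]
gripper_width: 17.4
time_s: 33.28
ee_pos: [452.6, -226.3, 111.4]
ee_rot: [-179.9, 0.8, 90.1]
force: [0.9, 0.0, -1.9]
gripper_width: 17.4
time_s: 34.02
ee_pos: [472.2, -205.9, 123.8]
ee_rot: [-179.9, 0.7, 90.1]
force: [0.1, 0.7, -1.4]
gripper_width: 17.2
```

```bash
python3 -m jog '[[[0,0,0.5],0,0],[[0,0,0.2],0,0]]'; python3 -m jog '[[[0,0,0.2],0,0]]';python3 -m jog '[[[0,0,0.25],0,0]]'; python3 -m jog '[[[0,0,0],0,0]]';python3 -m jog '[[[0,0,-0.7],0,0],[[0,0,-0.5],0,0],[[0,-1.25,0],0,0],[[0,-1.25,0],0,0],[[0,-1.1,0],0,0],[[0,0,0],0,0],[[0,0,0],0,0]]'
```

```text
time_s: 34.28
ee_pos: [471.8, -206.0, 116.2]
ee_rot: [-179.8, 0.7, 90.1]
force: [0.3, -0.0, -1.8]
gripper_width: 17.0
time_s: 34.4
ee_pos: [471.6, -206.1, 113.9]
ee_rot: [-179.8, 0.7, 90.1]
force: [-0.7, -0.7, -1.4]
gripper_width: 17.1
time_s: 34.52
ee_pos: [471.6, -206.3, 111.3]
ee_rot: [-179.8, 0.7, 90.1]
force: [0.4, 0.6, 1.0]
gripper_width: 17.3
time_s: 34.65
ee_pos: [471.5, -206.3, 111.1]
ee_rot: [-179.8, 0.7, 90.1]
force: [-0.6, -1.1, -0.9]
gripper_width: 16.8
time_s: 35.52
ee_pos: [432.0, -206.2, 124.5]
ee_rot: [-179.8, 0.7, 90.1]
force: [0.3, -0.1, -0.8]
gripper_width: 17.4
```

```bash
python3 -m jog '[[[0,0,0.6],0,0],[[0,0,0.3],0,0]]'; python3 -m jog '[[[0,0,0.3],0,0]]';python3 -m jog '[[[0,0,0.2],0,0]]'; python3 -m jog '[[[0,0,0],0,0]]';python3 -m jog '[[[0,0,-0.7],0,0],[[0,0,-0.5],0,0],[[0.85,0.8,0],0,0],[[0.85,0.8,0],0,0],[[0.1,0.1,0],0,0],[[0,0,0],0,0]]'
```

```text
time_s: 35.78
ee_pos: [432.6, -206.4, 115.0]
ee_rot: [-179.8, 0.7, 90.1]
force: [0.5, 0.0, -1.7]
gripper_width: 17.4
time_s: 35.9
ee_pos: [432.8, -206.4, 111.6]
ee_rot: [-179.8, 0.7, 90.1]
force: [-0.2, 0.1, -2.2]
gripper_width: 17.0
time_s: 36.02
ee_pos: [432.6, -206.4, 109.4]
ee_rot: [-179.8, 0.7, 90.1]
force: [-1.3, -0.1, 1.6]
gripper_width: 17.2
time_s: 36.15
ee_pos: [432.6, -206.4, 109.2]
ee_rot: [-179.8, 0.7, 90.1]
force: [0.1, 0.5, -1.3]
gripper_width: 17.2
time_s: 36.9
ee_pos: [451.7, -186.6, 122.1]
ee_rot: [-179.9, 0.7, 90.1]
force: [-0.6, 0.2, -2.0]
gripper_width: 17.1
```

Now final round down to the seat at ~107.8: +y, −y, +x, −x.

```bash
python3 -m jog '[[[0,0,0.6],0,0],[[0,0,0.3],0,0]]'; python3 -m jog '[[[0,0,0.2],0,0]]';python3 -m jog '[[[0,0,0.2],0,0]]'; python3 -m jog '[[[0,0,0.1],0,0]]'; python3 -m jog '[[[0,0,-0.7],0,0],[[0,0,-0.5],0,0],[[-1.25,0,0],0,0],[[-1.25,0,0],0,0],[[-1.1,0,0],0,0],[[0,0,0],0,0],[[0,0,0.6],0,0],[[0,0,0.2],0,0]]';python3 -m jog '[[[0,0,0.2],0,0]]';python3 -m jog '[[[0,0,0.2],0,0]]'; python3 -m jog '[[[0,0,0.1],0,0]]'
```

```text
time_s: 37.15
ee_pos: [451.4, -186.7, 112.4]
ee_rot: [-179.8, 0.7, 90.1]
force: [-0.0, -0.5, -2.5]
gripper_width: 17.3
time_s: 37.28
ee_pos: [451.1, -186.9, 110.0]
ee_rot: [-179.8, 0.7, 90.1]
force: [-0.8, 0.0, -2.1]
gripper_width: 17.1
time_s: 37.4
ee_pos: [451.3, -186.9, 108.2]
ee_rot: [-179.8, 0.7, 90.1]
force: [0.5, 1.0, 5.7]
gripper_width: 17.2
time_s: 37.52
ee_pos: [451.6, -186.9, 107.9]
ee_rot: [-179.9, 0.7, 90.1]
force: [-1.5, 1.2, 8.1]
gripper_width: 17.5
time_s: 38.52
ee_pos: [451.2, -226.3, 112.0]
ee_rot: [-179.8, 0.7, 90.0]
force: [-0.1, -0.2, -1.5]
gripper_width: 17.3
time_s: 38.65
ee_pos: [451.1, -226.1, 109.7]
ee_rot: [-179.8, 0.7, 90.0]
force: [-0.5, -1.5, -1.9]
gripper_width: 17.0
time_s: 38.78
ee_pos: [451.2, -226.1, 108.0]
ee_rot: [-179.8, 0.7, 90.1]
force: [-2.1, 0.6, 9.6]
gripper_width: 17.3
time_s: 38.9
ee_pos: [451.2, -226.2, 107.9]
ee_rot: [-179.8, 0.8, 90.1]
force: [-1.8, 1.0, 9.0]
gripper_width: 16.9
```

```bash
python3 -m jog '[[[0,0,-0.7],0,0],[[0,0,-0.5],0,0],[[0.85,0.9,0],0,0],[[0.85,0.85,0],0,0],[[0.1,0.1,0],0,0],[[0,0,0],0,0],[[0,0,0.6],0,0],[[0,0,0.2],0,0]]';python3 -m jog '[[[0,0,0.2],0,0]]';python3 -m jog '[[[0,0,0.2],0,0]]'; python3 -m jog '[[[0,0,0.1],0,0]]'; python3 -m jog '[[[0,0,-0.7],0,0],[[0,0,-0.5],0,0],[[0,-1.25,0],0,0],[[0,-1.25,0],0,0],[[0,-1.1,0],0,0],[[0,0,0],0,0],[[0,0,0.6],0,0],[[0,0,0.2],0,0]]'; python3 -m jog '[[[0,0,0.2],0,0]]';python3 -m jog '[[[0,0,0.2],0,0]]'; python3 -m jog '[[[0,0,0.1],0,0]]';  python3 -m jog '[[[0,0,-0.7],0,0],[[0,0,-0.5],0,0],[[0.85,0.8,0],0,0],[[0.85,0.8,0],0,0],[[0.1,0.1,0],0,0],[[0,0,0],0,0],[[0,0,0.6],0,0],[[0,0,0.2],0,0]]';python3 -m jog '[[[0,0,0.2],0,0]]';python3 -m jog '[[[0,0,0.2],0,0]]'; python3 -m jog '[[[0,0,0.1],0,0]]'
```

```text
time_s: 39.9
ee_pos: [471.2, -206.0, 111.3]
ee_rot: [-179.8, 0.7, 90.2]
force: [0.1, -0.6, -1.1]
gripper_width: 17.0
time_s: 40.02
ee_pos: [471.1, -206.1, 109.1]
ee_rot: [-179.8, 0.7, 90.1]
force: [-0.3, -0.0, -1.7]
gripper_width: 17.6
time_s: 40.15
ee_pos: [471.3, -206.4, 107.8]
ee_rot: [-179.9, 0.7, 90.1]
force: [-2.2, 0.8, 13.3]
gripper_width: 17.2
time_s: 40.28
ee_pos: [471.3, -206.4, 107.9]
ee_rot: [-179.9, 0.7, 90.1]
force: [-1.9, 0.9, 7.8]
gripper_width: 17.0
time_s: 41.28
ee_pos: [431.8, -206.5, 111.9]
ee_rot: [-179.8, 0.7, 90.1]
force: [-0.3, 0.4, -1.5]
gripper_width: 17.4
time_s: 41.4
ee_pos: [432.1, -206.6, 109.7]
ee_rot: [-179.9, 0.7, 90.1]
force: [-0.3, -0.0, -1.3]
gripper_width: 17.3
time_s: 41.52
ee_pos: [432.2, -206.7, 107.9]
ee_rot: [-179.8, 0.7, 90.1]
force: [-2.1, 0.6, 13.0]
gripper_width: 17.3
time_s: 41.65
ee_pos: [432.2, -206.8, 107.8]
ee_rot: [-179.8, 0.8, 90.1]
force: [-2.5, 2.0, 12.4]
gripper_width: 16.9
time_s: 42.65
ee_pos: [450.9, -187.0, 111.1]
ee_rot: [-179.8, 0.7, 90.2]
force: [-1.1, 0.4, -1.0]
gripper_width: 17.2
time_s: 42.78
ee_pos: [450.7, -187.1, 108.8]
ee_rot: [-179.8, 0.7, 90.1]
force: [-0.0, -0.1, -2.5]
gripper_width: 17.1
time_s: 42.9
ee_pos: [450.9, -187.3, 107.8]
ee_rot: [-179.8, 0.7, 90.1]
force: [-3.0, 1.7, 16.7]
gripper_width: 17.2
time_s: 43.02
ee_pos: [450.9, -187.3, 107.9]
ee_rot: [-179.8, 0.7, 90.1]
force: [-2.8, 2.1, 9.3]
gripper_width: 17.1
```

```bash
python3 -m jog '[[[0,0,-1],0,0],[[0,0,-2.5],0,0],[[0,0,-3],0,0],[[0,0,-1.5],0,0],[[0,0,0],0,0]]'; python3 - <<'E'
from h import *
import pickle
a,b,c=pickle.load(open('f1.pkl','rb'))
for u in (330,430,530):
  for z in range(0,401,50):
    P=ray(a,(u,118),z); print(u,P.round(),proj(b,[P])[0].round())
im=b['color'][130:330,300:560]; cv2.imwrite('pics/m.png',cv2.resize(im,None,fx=3,fy=3)[:,:,::-1])
E
```

```text
time_s: 43.65
ee_pos: [451.3, -186.8, 191.7]
ee_rot: [-179.9, 0.8, 90.1]
force: [-0.2, 0.4, -1.9]
gripper_width: 17.6
330 [737. -98.   0.] [365. 244.]
330 [726. -94.  50.] [361. 230.]
330 [714. -90. 100.] [358. 216.]
330 [703. -86. 150.] [355. 201.]
330 [691. -82. 200.] [351. 186.]
330 [680. -78. 250.] [348. 171.]
330 [668. -74. 300.] [344. 155.]
330 [657. -70. 350.] [340. 138.]
330 [645. -66. 400.] [337. 122.]
430 [ 739. -372.    0.] [405. 287.]
430 [ 727. -359.   50.] [400. 269.]
430 [ 716. -345.  100.] [395. 251.]
430 [ 704. -332.  150.] [390. 232.]
430 [ 692. -318.  200.] [385. 213.]
430 [ 681. -304.  250.] [380. 194.]
430 [ 669. -291.  300.] [374. 174.]
430 [ 658. -277.  350.] [369. 154.]
430 [ 646. -263.  400.] [363. 134.]
530 [ 740. -646.    0.] [469. 353.]
530 [ 728. -623.   50.] [460. 328.]
530 [ 717. -600.  100.] [452. 303.]
530 [ 705. -577.  150.] [443. 278.]
530 [ 694. -553.  200.] [435. 252.]
530 [ 682. -530.  250.] [426. 227.]
530 [ 670. -507.  300.] [418. 202.]
530 [ 659. -484.  350.] [409. 176.]
530 [ 647. -461.  400.] [400. 151.]
```

View pics/m.png

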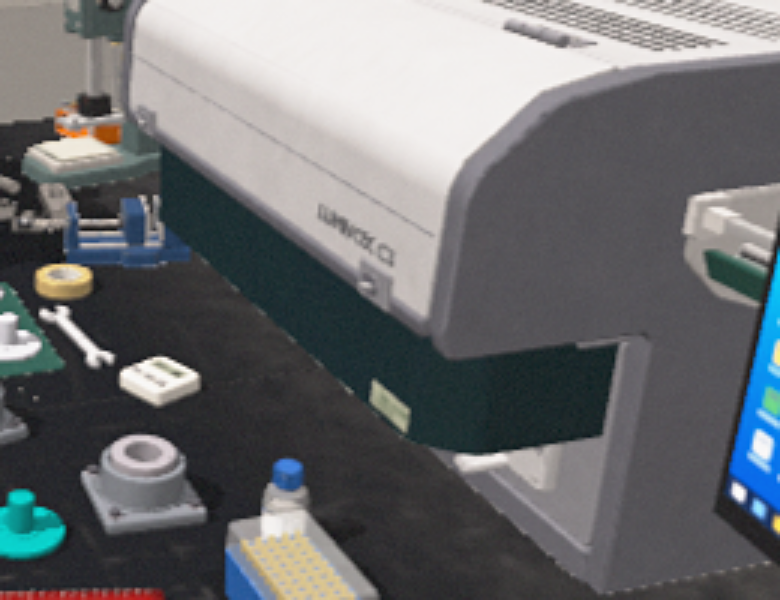

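```bash
python3 -m jog '[[[-3,1.2,0],0,0],[[-5,2,0],0,0],[[-5,2,0],0,0],[[-5,2,0],0,0],[[-5,2,0],0,0],[[-2.5,0.4,0],0,0],[[-0.5,0,0],0,0],[[0,0,0],0,0],[[0,0,0],0,0]]'; python3 - <<'E'
from h import *
f=grab('wrist','w7.png'); print(proj(f,[[568,-368,53]]))
E
```

```text
time_s: 44.78
ee_pos: [547.2, -450.4, 185.2]
ee_rot: [-179.4, 0.2, 90.2]
force: [0.1, -0.4, -1.9]
gripper_width: 17.1
[[309.20435171  98.60013491]]
```

```bash
python3 -m jog '[[[-0.5,0,-0.5],0,0],[[0,0,0],0,0],[[0,0,0],0,0]]'; python3 ring.py 309 90 r3.png
```

```text
time_s: 45.2
ee_pos: [547.6, -454.0, 192.1]
ee_rot: [-179.4, 0.3, 90.3]
force: [0.1, 0.7, -2.2]
gripper_width: 17.3
[ 547.7 -454.1  192.2]
150 489 [309.2  98.2] r@53 mm [14.7 17. ] P53 [ 568.9 -371.2   53. ] P44 [ 569.6 -370.9]
150 917 [309.6  97.3] r@53 mm [27.8 29.3] P53 [ 569.2 -370.5   53. ] P44 [ 569.9 -370.2]
170 487 [310.   98.1] r@53 mm [15.6 17. ] P53 [ 569.6 -371.1   53. ] P44 [ 570.2 -370.8]
170 832 [310.3  97.6] r@53 mm [27.1 28.4] P53 [ 569.7 -370.7   53. ] P44 [ 570.4 -370.4]
170 2768 [304.9  97.3] r@53 mm [40.3 41.7] P53 [ 565.6 -370.5   53. ] P44 [ 566.2 -370.2]
185 493 [310.2  98.2] r@53 mm [15.9 17.2] P53 [ 569.7 -371.1   53. ] P44 [ 570.4 -370.8]
185 830 [310.2  97.5] r@53 mm [26.9 28.2] P53 [ 569.7 -370.7   53. ] P44 [ 570.3 -370.4]
200 501 [310.3  98.1] r@53 mm [16.2 17.4] P53 [ 569.8 -371.1   53. ] P44 [ 570.4 -370.8]
200 824 [310.1  97.5] r@53 mm [26.7 28. ] P53 [ 569.6 -370.7   53. ] P44 [ 570.2 -370.3]
200 178 [269.7  52.9] r@53 mm [5.9 6.2] P53 [ 538.9 -339.1   53. ] P44 [ 538.6 -337.8]
215 512 [310.3  98.1] r@53 mm [16.4 17.8] P53 [ 569.8 -371.1   53. ] P44 [ 570.5 -370.8]
215 830 [309.8  97.3] r@53 mm [26.3 27.7] P53 [ 569.4 -370.5   53. ] P44 [ 570.  -370.2]
```

View pics/r3.png

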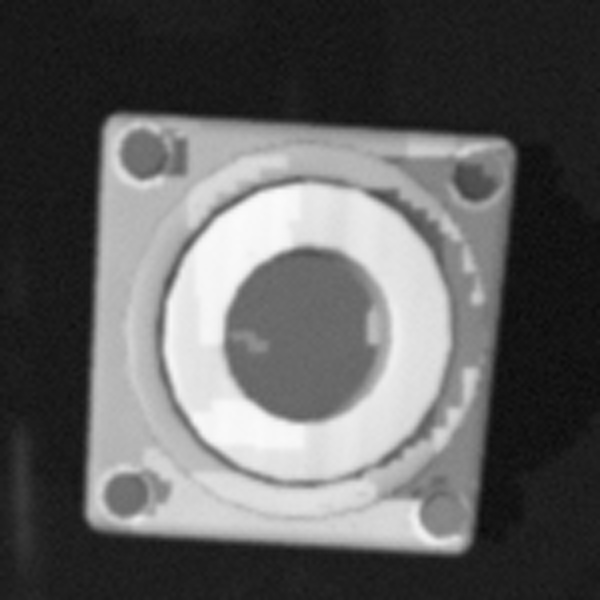

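```bash
python3 -m jog '[[[2.5,0.8,1.6],0.3,0],[[2.5,0.8,1.6],0,0],[[2.7,0.8,1.5],0,0],[[1.7,0.4,1],0,0],[[0.3,0,0.4],0,0],[[0,0,0],0,0],[[0,0,0],0,0]]'
```

```text
time_s: 46.12
ee_pos: [576.1, -357.5, 130.3]
ee_rot: [-179.6, 0.5, 89.9]
force: [-0.6, -0.0, -0.5]
gripper_width: 16.8
```

```bash
python3 -m jog '[[[0.4,0.35,0.4],0,0],[[0,0,0.2],0,0]]'; python3 -m jog '[[[0,0,0.3],0,0]]';python3 -m jog '[[[0,0,0.3],0,0]]'; python3 -m jog '[[[0,0,0],0,0]]';python3 -m jog '[[[0,0,-0.7],0,0],[[0,0,-0.5],0,0],[[-1,-0.6,0],0,0],[[-1,-0.6,0],0,0],[[-1,-0.6,0],0,0],[[0,0,0],0,0],[[0,0,0],0,0]]'
```

```text
time_s: 46.38
ee_pos: [579.9, -354.9, 124.8]
ee_rot: [-179.7, 0.6, 89.8]
force: [0.2, -1.3, -1.1]
gripper_width: 17.1
time_s: 46.5
ee_pos: [580.0, -355.2, 122.0]
ee_rot: [-179.8, 0.6, 89.8]
force: [-0.2, 0.5, 2.1]
gripper_width: 17.4
time_s: 46.62
ee_pos: [580.2, -355.0, 119.4]
ee_rot: [-179.8, 0.6, 89.7]
force: [0.1, 2.3, 1.6]
gripper_width: 17.3
time_s: 46.75
ee_pos: [580.1, -355.0, 119.0]
ee_rot: [-179.8, 0.6, 89.7]
force: [-0.8, -0.1, -1.3]
gripper_width: 17.1
time_s: 47.62
ee_pos: [559.7, -388.2, 131.8]
ee_rot: [-179.7, 0.6, 89.7]
force: [-0.1, 0.3, -1.0]
gripper_width: 17.4
```

```bash
python3 -m jog '[[[0,0,0.6],-0.3,0],[[0,0,0.3],0,0]]'; python3 -m jog '[[[0,0,0.3],0,0]]';python3 -m jog '[[[0,0,0.3],0,0]]'; python3 -m jog '[[[0,0,0],0,0]]';python3 -m jog '[[[0,0,-0.7],0,0],[[0,0,-0.5],0,0],[[0,0.9,0],0,0],[[0,0.9,0],0,0],[[0,0,0],0,0],[[0,0,0],0,0]]'
```

```text
time_s: 47.88
ee_pos: [559.9, -387.9, 122.2]
ee_rot: [-179.7, 0.6, 90.0]
force: [-0.8, 0.1, -1.4]
gripper_width: 16.9
time_s: 48.0
ee_pos: [560.0, -387.9, 119.2]
ee_rot: [-179.7, 0.7, 90.1]
force: [-0.2, -1.1, 2.0]
gripper_width: 17.1
time_s: 48.12
ee_pos: [559.9, -388.3, 116.5]
ee_rot: [-179.7, 0.7, 90.1]
force: [-2.6, -0.3, 1.9]
gripper_width: 17.3
time_s: 48.25
ee_pos: [560.0, -388.0, 116.3]
ee_rot: [-179.7, 0.7, 90.1]
force: [0.8, -0.6, -2.0]
gripper_width: 17.3
time_s: 49.0
ee_pos: [580.2, -387.2, 128.5]
ee_rot: [-179.8, 0.6, 90.1]
force: [-0.7, 0.2, -1.6]
gripper_width: 17.3
```

B: down to ~114, then cross to D.

```bash
python3 -m jog '[[[0,0,0.6],0,0],[[0,0,0.3],0,0]]'; python3 -m jog '[[[0,0,0.3],0,0]]';python3 -m jog '[[[0,0,0.2],0,0]]'; python3 -m jog '[[[0,0,0],0,0]]';python3 -m jog '[[[0,0,-0.7],0,0],[[0,0,-0.5],0,0],[[1,-0.6,0],0,0],[[1,-0.6,0],0,0],[[1,-0.6,0],0,0],[[0,0,0],0,0],[[0,0,0],0,0]]'
```

```text
time_s: 49.25
ee_pos: [579.8, -387.2, 118.7]
ee_rot: [-179.7, 0.6, 90.1]
force: [-0.3, 0.5, -2.3]
gripper_width: 17.3
time_s: 49.38
ee_pos: [579.7, -387.3, 115.5]
ee_rot: [-179.7, 0.6, 90.1]
force: [0.4, 0.7, 1.6]
gripper_width: 17.4
time_s: 49.5
ee_pos: [579.9, -387.6, 113.8]
ee_rot: [-179.8, 0.7, 90.1]
force: [1.1, 0.5, -0.0]
gripper_width: 17.0
time_s: 49.62
ee_pos: [579.8, -387.5, 113.7]
ee_rot: [-179.8, 0.6, 90.1]
force: [0.3, 1.1, -1.6]
gripper_width: 17.0
time_s: 50.5
ee_pos: [559.7, -354.2, 126.3]
ee_rot: [-179.7, 0.6, 90.1]
force: [0.5, 1.0, -1.3]
gripper_width: 17.2
```

```bash
python3 -m jog '[[[0,0,0.6],0,0],[[0,0,0.3],0,0]]'; python3 -m jog '[[[0,0,0.3],0,0]]';python3 -m jog '[[[0,0,0.3],0,0]]'; python3 -m jog '[[[0,0,0],0,0]]';python3 -m jog '[[[0,0,-0.7],0,0],[[0,0,-0.5],0,0],[[0,0.9,0],0,0],[[0,0.9,0],0,0],[[0,0,0],0,0],[[0,0,0],0,0]]'
```

```text
time_s: 50.75
ee_pos: [560.0, -354.8, 116.8]
ee_rot: [-179.7, 0.6, 90.1]
force: [-0.1, 0.6, -1.0]
gripper_width: 17.5
time_s: 50.88
ee_pos: [559.9, -354.7, 113.7]
ee_rot: [-179.7, 0.6, 90.1]
force: [-1.1, 1.1, 2.8]
gripper_width: 17.4
time_s: 51.0
ee_pos: [559.9, -354.6, 110.8]
ee_rot: [-179.7, 0.5, 90.1]
force: [-0.1, 2.1, 1.3]
gripper_width: 17.4
time_s: 51.12
ee_pos: [560.0, -354.8, 110.4]
ee_rot: [-179.7, 0.6, 90.1]
force: [-0.2, -0.1, -1.5]
gripper_width: 17.3
time_s: 51.88
ee_pos: [580.0, -355.1, 122.7]
ee_rot: [-179.8, 0.6, 90.1]
force: [0.0, -0.4, -1.8]
gripper_width: 17.1
```

```bash
python3 -m jog '[[[0,0,0.5],0,0],[[0,0,0.2],0,0]]'; python3 -m jog '[[[0,0,0.2],0,0]]';python3 -m jog '[[[0,0,0.2],0,0]]'; python3 -m jog '[[[0,0,0],0,0]]';python3 -m jog '[[[0,0,-0.7],0,0],[[0,0,-0.5],0,0],[[-1,-0.6,0],0,0],[[-1,-0.6,0],0,0],[[-1,-0.6,0],0,0],[[0,0,0],0,0],[[0,0,0.6],0,0],[[0,0,0.2],0,0]]';python3 -m jog '[[[0,0,0.3],0,0]]';python3 -m jog '[[[0,0,0.2],0,0]]'; python3 -m jog '[[[0,0,0],0,0]]'
```

```text
time_s: 52.12
ee_pos: [579.7, -355.1, 115.1]
ee_rot: [-179.7, 0.6, 90.1]
force: [-0.3, 0.4, -1.4]
gripper_width: 17.1
time_s: 52.25
ee_pos: [579.4, -355.1, 112.8]
ee_rot: [-179.7, 0.6, 90.1]
force: [0.7, -0.3, -1.2]
gripper_width: 17.4
time_s: 52.38
ee_pos: [579.3, -355.1, 110.6]
ee_rot: [-179.7, 0.6, 90.1]
force: [-0.1, 0.4, -0.8]
gripper_width: 16.9
time_s: 52.5
ee_pos: [579.3, -355.1, 110.5]
ee_rot: [-179.7, 0.6, 90.1]
force: [-0.8, 0.3, -1.3]
gripper_width: 17.5
time_s: 53.5
ee_pos: [559.5, -388.1, 115.6]
ee_rot: [-179.7, 0.6, 90.0]
force: [0.4, 0.9, -2.2]
gripper_width: 17.2
time_s: 53.62
ee_pos: [559.7, -387.9, 112.4]
ee_rot: [-179.7, 0.6, 90.0]
force: [0.0, 0.1, -1.9]
gripper_width: 17.1
time_s: 53.75
ee_pos: [559.7, -387.7, 110.1]
ee_rot: [-179.7, 0.6, 90.1]
force: [-0.5, -0.0, 1.0]
gripper_width: 17.6
time_s: 53.88
ee_pos: [559.8, -387.5, 110.0]
ee_rot: [-179.7, 0.6, 90.1]
force: [0.0, -0.1, -2.6]
gripper_width: 17.2
```

Level at ~110.3. Now C gently to ~109, then A, B, D onto the seat.

```bash
python3 -m jog '[[[0,0,0.2],0,0],[[0,0,0],0,0]]'; python3 -m jog '[[[0,0,-0.7],0,0],[[0,0,-0.5],0,0],[[1,0.6,0],0,0],[[1,0.6,0],0,0],[[1,0.6,0],0,0],[[0,0,0],0,0],[[0,0,0.6],0,0],[[0,0,0.2],0,0]]';python3 -m jog '[[[0,0,0.2],0,0]]';python3 -m jog '[[[0,0,0.2],0,0]]'; python3 -m jog '[[[0,0,0.1],0,0]]'; python3 -m jog '[[[0,0,-0.7],0,0],[[0,0,-0.5],0,0],[[-1,0,0],0,0],[[-1,0,0],0,0],[[-1,0,0],0,0],[[0,0,0],0,0],[[0,0,0.6],0,0],[[0,0,0.2],0,0]]';python3 -m jog '[[[0,0,0.2],0,0]]';python3 -m jog '[[[0,0,0.2],0,0]]'; python3 -m jog '[[[0,0,0.1],0,0]]'
```

```text
time_s: 54.12
ee_pos: [559.9, -387.7, 108.5]
ee_rot: [-179.7, 0.7, 90.1]
force: [0.4, -0.1, -0.5]
gripper_width: 16.8
time_s: 55.12
ee_pos: [579.6, -354.3, 111.9]
ee_rot: [-179.7, 0.6, 90.2]
force: [-0.0, -0.1, -2.2]
gripper_width: 17.2
time_s: 55.25
ee_pos: [579.4, -354.6, 109.6]
ee_rot: [-179.7, 0.6, 90.1]
force: [0.0, 0.7, -0.6]
gripper_width: 17.4
time_s: 55.38
ee_pos: [579.6, -354.7, 108.1]
ee_rot: [-179.7, 0.6, 90.1]
force: [-0.6, 2.0, 7.5]
gripper_width: 17.0
time_s: 55.5
ee_pos: [579.7, -354.8, 108.1]
ee_rot: [-179.8, 0.6, 90.1]
force: [-0.9, 1.3, 5.2]
gripper_width: 17.1
time_s: 56.5
ee_pos: [578.9, -388.0, 111.1]
ee_rot: [-179.7, 0.6, 90.0]
force: [-0.5, -0.3, -0.8]
gripper_width: 17.4
time_s: 56.62
ee_pos: [578.9, -387.7, 108.9]
ee_rot: [-179.7, 0.6, 90.0]
force: [-0.3, -0.1, -2.5]
gripper_width: 17.4
time_s: 56.75
ee_pos: [579.1, -387.9, 108.0]
ee_rot: [-179.7, 0.6, 90.1]
force: [-1.7, 0.9, 10.5]
gripper_width: 17.6
time_s: 56.88
ee_pos: [579.1, -387.8, 108.1]
ee_rot: [-179.7, 0.7, 90.1]
force: [-1.4, 0.7, 3.4]
gripper_width: 16.9
```

```bash
python3 -m jog '[[[0,0,-0.7],0,0],[[0,0,-0.5],0,0],[[1,-0.6,0],0,0],[[1,-0.6,0],0,0],[[1,-0.6,0],0,0],[[0,0,0],0,0],[[0,0,0.6],0,0],[[0,0,0.2],0,0]]';python3 -m jog '[[[0,0,0.2],0,0]]';python3 -m jog '[[[0,0,0.2],0,0]]'; python3 -m jog '[[[0,0,0.1],0,0]]'; python3 -m jog '[[[0,0,-0.7],0,0],[[0,0,-0.5],0,0],[[-1,0,0],0,0],[[-1,0,0],0,0],[[-1,0,0],0,0],[[0,0,0],0,0],[[0,0,0.6],0,0],[[0,0,0.2],0,0]]';python3 -m jog '[[[0,0,0.2],0,0]]';python3 -m jog '[[[0,0,0.2],0,0]]'; python3 -m jog '[[[0,0,0.1],0,0]]'; python3 -m jog '[[[0,0,-0.7],0,0],[[0,0,-0.5],0,0],[[1,0.6,0],0,0],[[1,0.6,0],0,0],[[1,0.6,0],0,0],[[0,0,0],0,0],[[0,0,0.6],0,0],[[0,0,0.2],0,0]]';python3 -m jog '[[[0,0,0.2],0,0]]';python3 -m jog '[[[0,0,0.2],0,0]]'; python3 -m jog '[[[0,0,0.1],0,0]]'
```

```text
time_s: 57.88
ee_pos: [559.5, -354.5, 111.2]
ee_rot: [-179.7, 0.6, 90.1]
force: [-0.0, -0.5, -2.0]
gripper_width: 17.4
time_s: 58.0
ee_pos: [559.6, -354.8, 108.8]
ee_rot: [-179.7, 0.6, 90.1]
force: [1.0, -0.5, -1.3]
gripper_width: 17.3
time_s: 58.12
ee_pos: [559.8, -355.0, 107.9]
ee_rot: [-179.7, 0.6, 90.1]
force: [-2.8, 2.0, 11.5]
gripper_width: 17.4
time_s: 58.25
ee_pos: [559.7, -355.0, 108.1]
ee_rot: [-179.7, 0.6, 90.1]
force: [-2.7, 0.9, 4.9]
gripper_width: 17.3
time_s: 59.25
ee_pos: [559.7, -388.2, 111.6]
ee_rot: [-179.7, 0.6, 90.0]
force: [-0.4, -0.3, -1.3]
gripper_width: 17.5
time_s: 59.38
ee_pos: [559.6, -387.9, 109.3]
ee_rot: [-179.7, 0.6, 90.0]
force: [-0.3, -0.0, -1.4]
gripper_width: 17.1
time_s: 59.5
ee_pos: [559.7, -388.0, 108.0]
ee_rot: [-179.7, 0.6, 90.1]
force: [-2.1, 0.3, 8.5]
gripper_width: 17.4
time_s: 59.62
ee_pos: [559.7, -388.0, 108.1]
ee_rot: [-179.7, 0.7, 90.1]
force: [-2.0, -0.2, 5.7]
gripper_width: 17.4
time_s: 60.62
ee_pos: [579.4, -354.5, 110.7]
ee_rot: [-179.7, 0.6, 90.2]
force: [0.1, 0.1, -1.5]
gripper_width: 17.4
time_s: 60.75
ee_pos: [579.2, -354.8, 108.4]
ee_rot: [-179.7, 0.6, 90.1]
force: [1.1, 0.2, 1.7]
gripper_width: 17.0
time_s: 60.88
ee_pos: [579.5, -355.1, 107.9]
ee_rot: [-179.8, 0.6, 90.1]
force: [-2.4, 2.3, 12.0]
gripper_width: 17.5
time_s: 61.0
ee_pos: [579.4, -355.1, 108.2]
ee_rot: [-179.8, 0.6, 90.1]
force: [-1.6, 1.9, 3.9]
gripper_width: 17.7
```

```bash
python3 -m jog '[[[0,0,-1],0,0],[[0,0,-2.5],0,0],[[0,0,-3],0,0],[[1,-0.5,-1.5],0,0],[[3,-1.2,0],0,0],[[5,-1.6,0],0,0],[[5,-1.6,0],0,0],[[5,-1.6,0],0,0],[[5,-1.6,0],0,0],[[5,-1.6,0],0,0]]'; python3 -m jog '[[[5,-1.6,0],0,0],[[5,-1.6,0],0,0],[[4,-0.7,0],0,0],[[1,0,0],0,0],[[0,0,0],0,0],[[0,0,0],0,0]]'
```

```text
time_s: 62.25
ee_pos: [477.0, -57.0, 186.5]
ee_rot: [-179.8, 0.6, 89.7]
force: [0.0, 1.0, -2.4]
gripper_width: 17.1
time_s: 63.0
ee_pos: [431.7, 99.5, 184.7]
ee_rot: [-179.7, 0.6, 89.9]
force: [0.5, 1.0, -0.8]
gripper_width: 17.0
```

```bash
python3 -m jog '[[[-0.5,0.8,0],0,0],[[0,0,0],0,0],[[0,0,2],0,0],[[0,0,2],0,0],[[0,0,1],0,0],[[0,0,0],0,0],[[0,0,0],0,0]]'
```

```text
time_s: 63.88
ee_pos: [442.6, 89.8, 134.2]
ee_rot: [-179.8, 0.6, 89.5]
force: [-0.1, -1.5, -1.4]
gripper_width: 17.3
```

```bash
python3 -m jog '[[[0.55,-0.3,0],-0.5,0],[[0,0,0],0,0],[[0,0,0.5],0,0],[[0,0,0.3],0,0],[[0,0,0],0,0]]'
```

```text
time_s: 64.5
ee_pos: [440.2, 96.0, 127.0]
ee_rot: [-180.0, 0.6, 90.1]
force: [-0.2, -0.6, -1.1]
gripper_width: 17.2
```

```bash
python3 -m jog '[[[-0.12,0,0.4],0,0],[[0,0,0.4],0,0],[[0,0,0.4],0,0]]'; python3 -m jog '[[[0,0,0.5],0,0],[[0,0,0],0,0]]'
```

```text
time_s: 64.88
ee_pos: [440.4, 94.5, 114.3]
ee_rot: [-180.0, 0.6, 90.0]
force: [-0.1, 1.0, -2.1]
gripper_width: 17.1
time_s: 65.12
ee_pos: [440.1, 94.3, 108.5]
ee_rot: [-179.9, 0.6, 90.0]
force: [0.1, 0.6, -1.1]
gripper_width: 17.1
```

In the hole freely (below the mouth at 117.5). Lower the rest to 78.5 and release.

```bash
python3 -m jog '[[[0,0,0.8],0,0],[[0,0,0.8],0,0],[[0,0,0.6],0,0],[[0,0,0.4],0,0],[[0,0,0],0,0]]';python3 -m jog '[[[0,0,0.3],0,0],[[0,0,0],0,0]]'
```

```text
time_s: 65.75
ee_pos: [440.0, 94.1, 80.5]
ee_rot: [-179.9, 0.6, 90.0]
force: [0.7, -0.7, -1.5]
gripper_width: 17.3
time_s: 66.0
ee_pos: [440.5, 94.1, 77.7]
ee_rot: [-180.0, 0.6, 90.0]
force: [-0.2, -0.1, -1.5]
gripper_width: 17.2
```

```bash
python3 -m jog '[[[0,0,0],0,0.3],[[0,0,0],0,0.5],[[0,0,0],0,0.6],[[0,0,0],0,0.6],[[0,0,-1],0,0.6],[[0,0,-2.5],0,0.6],[[0,0,-3],0,0.6],[[0,0,-3],0,0.6],[[0,0,-1.5],0,0.6],[[0,0,0],0,0.6]]'; python3 -m jog '[[[-2,1.5,0],0,0.6],[[-3,2.5,0],0,0.6],[[-3,2.5,0],0,0.6],[[-1,1.3,0],0,0.6],[[0,0,0],0,0.6],[[0,0,0],0,0.6]]'; python3 - <<'E'
from h import *
f=grab('wrist','w8.png')
E
```

```text
time_s: 67.25
ee_pos: [441.2, 95.5, 194.9]
ee_rot: [179.8, 0.5, 90.0]
force: [-0.2, -1.0, 0.0]
gripper_width: 54.6
time_s: 68.0
ee_pos: [518.1, 4.6, 193.1]
ee_rot: [-179.8, 0.4, 90.1]
force: [-0.8, -0.7, 0.3]
gripper_width: 54.4
```

View pics/w8.png

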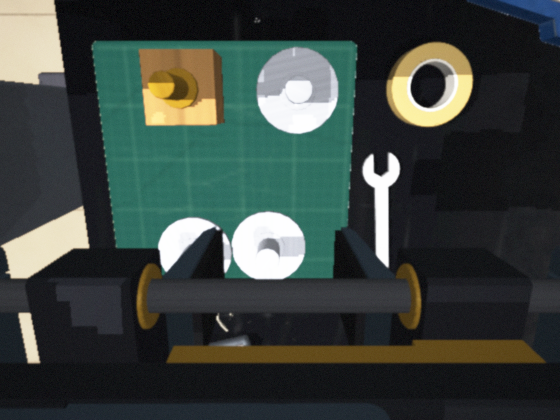

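```bash
cat > cov.py <<'E'
from h import *
import sys
f=grab('wrist'); print(telemetry.state()['ee_pos'].round(1))
hsv=cv2.cvtColor(f['color'],cv2.COLOR_RGB2HSV); z=float(sys.argv[1])
m=cv2.inRange(hsv,(0,0,120),(180,60,255)); m[275:]=0
for c in cv2.findContours(m,0,cv2.CHAIN_APPROX_NONE)[0]:
    if cv2.contourArea(c)<1200: continue
    h=cv2.convexHull(c); e=cv2.fitEllipse(c); P=ray(f,e[0],z); k=np.linalg.norm(ray(f,(e[0][0]+10,e[0][1]),z)-P)/10
    print(np.round(e[0],1),'P',P.round(1),'r',np.round(np.array(e[1])/2*k,1),cv2.contourArea(c))
E
python3 cov.py 12
```

```text
[518.2   4.7 193.3]
[182.3 238.9] P [424.  -42.2  12. ] r [17.2 34.1] 1506.5
[265. 245.] P [504.1 -48.4  12. ] r [31.5 40.7] 4061.5
[ 46.9 243. ] P [292.  -46.8  12. ] r [20.8 51.6] 3170.5
[381.7 199.5] P [614.1  -2.6  12. ] r [16.3 51.1] 1715.5
[431.9  85.1] P [649.8  99.3  12. ] r [21.1 23.5] 2080.0
[296.9  90.2] P [533.  95.  12.] r [35.4 37.5] 5514.5
[28.3 40.5] P [306.2 134.6  12. ] r [28.6 39.2] 4568.5
```

```bash
python3 -m jog '[[[2.5,0.4,2],0,0.6],[[2.5,0.4,2.5],0,0.6],[[2.5,0.4,2.5],0,0.6],[[1.2,0.2,1.5],0,0.6],[[0.2,0,1],0,0.6],[[0,0,0],0,0.6],[[0,0,0],0,0.6]]'
```

```text
time_s: 68.97
ee_pos: [530.9, 97.3, 97.8]
ee_rot: [179.8, 0.5, 90.4]
force: [-0.2, 0.7, 0.1]
gripper_width: 54.2
```

```bash
python3 -m jog '[[[-0.25,0.2,1],0.3,0.6],[[0,0,1.5],0,0.6],[[0,0,1.5],0,0.6],[[0,0,1],0,0.6],[[0,0,0],0,0.6],[[0,0,0],0,0.6]]'
```

```text
time_s: 69.72
ee_pos: [533.5, 92.8, 44.7]
ee_rot: [179.8, 0.5, 89.9]
force: [0.3, 0.2, 0.1]
gripper_width: 54.5
```

```bash
python3 -m jog '[[[0.2,0,0.4],0,0.6],[[0,0,0.3],0,0.6],[[0,0,0],0,0],[[0,0,0],0,0],[[0,0,0],0,0],[[0,0,0],0,0],[[0,0,0],0,0],[[0,0,0],0,0]]' 25
```

```text
time_s: 70.72
ee_pos: [534.4, 95.2, 38.4]
ee_rot: [179.7, 0.5, 89.9]
force: [-0.3, -0.0, 0.0]
gripper_width: 21.3
```

```bash
python3 -m jog '[[[0,0,0],0,0],[[0,0,-0.5],0,0],[[0,0,-2],0,0],[[0,0,-3],0,0],[[0,0,-2.5],0,0],[[0,0,-1],0,0],[[2,-0.3,0],0,0],[[4,-1.3,0],0,0],[[4,-1.4,0],0,0],[[4,-1.4,0],0,0]]';python3 -m jog '[[[2,-0.5,0],0,0],[[0.5,0,0],0,0],[[0,0,0],0,0],[[0,0,0],0,0]]'
```

```text
time_s: 71.97
ee_pos: [486.8, 240.0, 126.6]
ee_rot: [-180.0, 0.5, 89.6]
force: [0.4, -0.7, -0.8]
gripper_width: 21.5
time_s: 72.47
ee_pos: [477.8, 269.0, 122.8]
ee_rot: [-179.6, 0.7, 89.9]
force: [-0.1, -1.2, -0.5]
gripper_width: 21.5
```

```bash
python3 -m jog '[[[0.1,0.2,1],0,0],[[0,0,1.5],0,0],[[0,0,0.8],0,0],[[0,0,0],0,0],[[0,0,0],0,0]]'
```

```text
time_s: 73.1
ee_pos: [480.0, 267.3, 86.5]
ee_rot: [-179.5, 0.7, 89.7]
force: [1.3, 0.4, -1.4]
gripper_width: 21.7
```

```bash
python3 -m jog '[[[0.32,0,0],-0.3,0],[[0,0,0],0,0],[[0,0,0.3],0,0],[[0,0,0.3],0,0]]'; python3 -m jog '[[[0,0,0.2],0,0],[[0,0,0],0,0]]'; python3 -m jog '[[[0,0,0.1],0,0],[[0,0,0],0,0]]'
```

```text
time_s: 73.6
ee_pos: [480.6, 271.3, 81.3]
ee_rot: [-179.6, 0.7, 90.1]
force: [0.8, 0.1, -1.4]
gripper_width: 21.2
time_s: 73.85
ee_pos: [480.3, 271.1, 78.8]
ee_rot: [-179.6, 0.7, 90.1]
force: [0.4, -0.4, -0.6]
gripper_width: 21.4
time_s: 74.1
ee_pos: [480.4, 271.1, 77.8]
ee_rot: [-179.6, 0.7, 90.1]
force: [-0.1, -0.5, -1.1]
gripper_width: 21.8
```

```bash
python3 -m jog '[[[0,0,0.12],0,0],[[0,0,0],0,0]]'; python3 -m jog '[[[0,0,0],0,0.3],[[0,0,0],0,0.6],[[0,0,0],0,0.6],[[0,0,0],0,0.6],[[0,0,-1],0,0.6],[[0,0,-2.5],0,0.6],[[0,0,-3],0,0.6],[[0,0,-3],0,0.6],[[0,0,-1.5],0,0.6],[[0,0,0],0,0.6]]'
```

```text
time_s: 74.35
ee_pos: [480.5, 271.1, 76.7]
ee_rot: [-179.6, 0.7, 90.1]
force: [-0.1, -0.1, -0.3]
gripper_width: 21.5
time_s: 75.6
ee_pos: [481.9, 272.8, 193.7]
ee_rot: [-179.8, 0.6, 90.1]
force: [-0.1, 0.1, 0.1]
gripper_width: 54.8
```

```bash
python3 -m jog '[[[-3,0,0],0,0.6],[[-4,0,0],0,0.6],[[-2,0,0],0,0.6],[[0,0,0],0,0.6],[[0,0,0],0,0.6]]'; python3 cov.py 50; python3 - <<'E'
from h import *
f=grab('wrist','w9.png'); print(proj(f,[[480,270.5,44]]))
E
python3 -m jog '[[[-3,0,0],0,0.6],[[-5,0,0],0,0.6],[[-5,0,0],0,0.6],[[-5,0,0],0,0.6],[[-5,0,0],0,0.6],[[-5,0,0],0,0.6],[[-2,0,0],0,0.6],[[0,0,0],0,0.6],[[0,0,0],0,0.6]]'; python3 cov.py 12
python3 - <<'E'
from h import *
f=grab('wrist')
a=cv2.imread('pics/w9.png')[:300]; b=f['color'][:300,:,::-1]; cv2.imwrite('pics/v14.png',np.vstack([a,b]))
E
```

```text
time_s: 76.22
ee_pos: [480.6, 181.0, 192.4]
ee_rot: [-179.6, 0.6, 90.1]
force: [0.2, 0.3, -0.4]
gripper_width: 54.8
[480.6 181.1 192.4]
[278.1  88.7] P [478.7 270.   50. ] r [43.1 47.3] 9567.5
[511.7  29.8] P [650.3 311.2  50. ] r [21.8 33.3] 3182.0
[50.9 82.2] P [304.5 274.6  50. ] r [48.6 72.9] 17138.5
[[279.90605921  88.46939997]]
time_s: 77.45
ee_pos: [487.0, -120.1, 194.5]
ee_rot: [-179.8, 0.5, 90.9]
force: [-0.1, 0.0, 0.3]
gripper_width: 54.8
[ 487.1 -119.9  194.6]
[461.8 232.8] P [ 663.3 -158.6   12. ] r [19.3 41. ] 2230.5
[ 55.  208.3] P [ 273.4 -139.7   12. ] r [58.8 65.2] 11959.5
[263.5 116.7] P [471.6 -52.5  12. ] r [37.4 79.4] 10513.5
[428.   91.5] P [615.1 -29.2  12. ] r [19.9 75.2] 3045.0
```

View pics/v14.png

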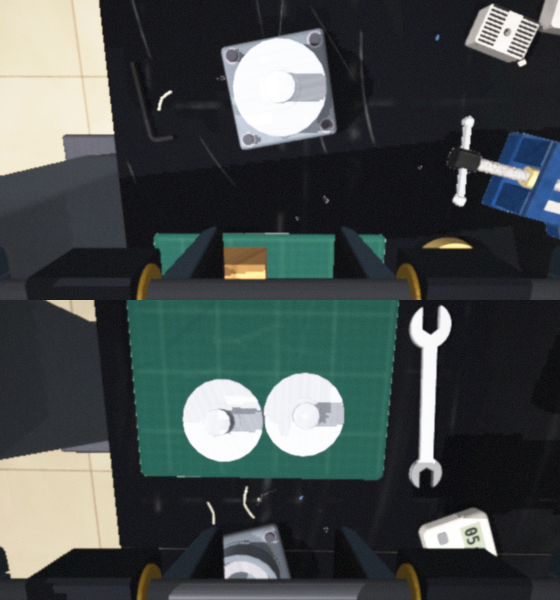

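```bash
cat > cov2.py <<'E'
from h import *
f=grab('wrist'); print(telemetry.state()['ee_pos'].round(1))
hsv=cv2.cvtColor(f['color'],cv2.COLOR_RGB2HSV)
m=cv2.inRange(hsv,(0,0,120),(180,60,255)); m[200:]=0
m=cv2.morphologyEx(m,cv2.MORPH_CLOSE,np.ones((5,5)))
m=cv2.morphologyEx(m,cv2.MORPH_OPEN,cv2.getStructuringElement(2,(41,41)))
for c in cv2.findContours(m,0,cv2.CHAIN_APPROX_NONE)[0]:
    e=cv2.fitEllipse(c); P=ray(f,e[0],12); k=np.linalg.norm(ray(f,(e[0][0]+10,e[0][1]),12)-P)/10
    print(np.round(e[0],1),'P',P.round(1),'r',np.round(np.array(e[1])/2*k,1),cv2.contourArea(c))
E
python3 cov2.py
```

```text
[ 487.  -119.9  194.7]
[ 57.1 174.9] P [ 280.  -107.6   12. ] r [25.  60.6] 5126.5
[263.6 116.9] P [471.6 -52.5  12. ] r [37.5 79. ] 10493.0
```

```bash
cat > cov2.py <<'E'
from h import *
import sys
f=grab('wrist'); print(telemetry.state()['ee_pos'].round(1),telemetry.state()['time_s'])
hsv=cv2.cvtColor(f['color'],cv2.COLOR_RGB2HSV)
m=cv2.inRange(hsv,(0,0,120),(180,60,255))
for a in sys.argv[1:]:
    x0,y0,x1,y1=map(int,a.split(',')); q=np.zeros_like(m); q[y0:y1,x0:x1]=m[y0:y1,x0:x1]
    c=max(cv2.findContours(q,0,cv2.CHAIN_APPROX_NONE)[0],key=cv2.contourArea)
    e=cv2.fitEllipse(cv2.convexHull(c)); P=ray(f,e[0],12); k=np.linalg.norm(ray(f,(e[0][0]+10,e[0][1]),12)-P)/10
    print(np.round(e[0],1),'P',P.round(1),'r',np.round(np.array(e[1])/2*k,1))
E
python3 cov2.py 170,60,263,180 264,60,360,180
```

```text
[ 487.  -120.1  194.7] 77.65
[222.6 119.8] P [435.  -55.6  12. ] r [35.8 37.6]
[303.7 114.1] P [507.2 -49.7  12. ] r [36.1 37.5]
```

```bash
python3 -m jog '[[[2.2,0.6,2],0.9,0.6],[[2.2,0.6,2.5],0,0.6],[[1.7,0.5,2.5],0,0.6],[[0.5,0.1,1.5],0,0.6],[[0.1,0,1],0,0.6],[[0,0,0],0,0.6],[[0,0,0],0,0.6]]'
```

```text
time_s: 78.53
ee_pos: [506.3, -48.5, 98.1]
ee_rot: [179.9, 0.5, 90.3]
force: [0.6, 0.5, 0.3]
gripper_width: 54.7
```

```bash
python3 -m jog '[[[0,0.1,1.5],0.3,0.6],[[0,0,1.5],0,0.6],[[0,0,1.5],0,0.6],[[0,0,0.5],0,0.6],[[0,0,0],0,0.6],[[0,0,0],0,0.6]]'
```

```text
time_s: 79.28
ee_pos: [508.7, -50.4, 46.6]
ee_rot: [179.7, 0.6, 89.8]
force: [-0.1, -0.3, -0.2]
gripper_width: 54.7
```

```bash
python3 -m jog '[[[0,-0.15,0.5],0,0.6],[[0.1,0,0.3],0,0.6],[[0,0,0],0,0],[[0,0,0],0,0],[[0,0,0],0,0],[[0,0,0],0,0],[[0,0,0],0,0],[[0,0,0],0,0]]' 25; python3 -m jog '[[[0,0,0],0,0],[[0,0,-0.5],0,0],[[0,0,-2],0,0],[[0,0,-3],0,0],[[0,0,-2.5],0,0],[[0,0,-1],0,0],[[0,0,0],0,0]]'
```

```text
time_s: 80.28
ee_pos: [507.9, -49.5, 39.1]
ee_rot: [179.6, 0.6, 89.8]
force: [0.7, -0.6, -0.4]
gripper_width: 21.7
time_s: 81.15
ee_pos: [506.0, -48.3, 131.3]
ee_rot: [179.8, 0.6, 89.8]
force: [0.3, 0.3, -2.7]
gripper_width: 21.6
```

```bash
python3 -m jog '[[[-3,0.5,0],0,0],[[-5,1,0],0,0],[[-5,1,0],0,0],[[-5,1,0],0,0],[[-5,1,0],0,0],[[-5,1,0],0,0],[[-2.5,0.4,0],0,0],[[-0.5,0,0],0,0],[[0,0,0],0,0],[[0,0,0],0,0]]'
```

```text
time_s: 82.4
ee_pos: [560.2, -363.0, 119.5]
ee_rot: [-179.1, -0.1, 90.0]
force: [0.3, 0.8, -1.7]
gripper_width: 21.7
```

```bash
python3 -m jog '[[[-0.75,0.9,0],0,0],[[0,0,1],0,0],[[0,0,1],0,0],[[0,0,0.5],0,0],[[0,0,0],0,0],[[0,0,0],0,0]]'
```

```text
time_s: 83.15
ee_pos: [569.4, -368.1, 92.5]
ee_rot: [-179.0, -0.2, 90.1]
force: [0.5, -0.8, -1.4]
gripper_width: 21.2
```

```bash
python3 -m jog '[[[-0.28,0,0.3],0,0],[[0,0,0.4],0,0],[[0,0,0.3],0,0],[[0,0,0],0,0]]'; python3 -m jog '[[[0,0,0.2],0,0],[[0,0,0],0,0]]'
```

```text
time_s: 83.65
ee_pos: [569.4, -371.5, 82.3]
ee_rot: [-179.1, -0.2, 90.1]
force: [0.1, -1.0, -1.5]
gripper_width: 21.4
time_s: 83.9
ee_pos: [569.4, -371.4, 80.3]
ee_rot: [-179.1, -0.2, 90.1]
force: [-0.3, -0.4, -1.5]
gripper_width: 21.6
```

```bash
python3 -m jog '[[[0.05,0,0.15],0,0],[[0,0,0],0,0]]'; python3 -m jog '[[[0,0,0.1],0,0],[[0,0,0],0,0]]'
```

```text
time_s: 84.15
ee_pos: [569.4, -370.9, 78.8]
ee_rot: [-179.1, -0.1, 90.1]
force: [0.8, -0.5, -1.4]
gripper_width: 21.2
time_s: 84.4
ee_pos: [569.6, -370.9, 78.0]
ee_rot: [-179.1, -0.1, 90.1]
force: [0.1, -0.6, -1.2]
gripper_width: 21.4
```

```bash
python3 -m jog '[[[0,0,0.09],0,0],[[0,0,0],0,0]]'; python3 -m jog '[[[0,0,0],0,0.3],[[0,0,0],0,0.6],[[0,0,0],0,0.6],[[0,0,0],0,0.6],[[0,0,-1],0,0.6],[[0,0,-2.5],0,0.6],[[0,0,-3],0,0.6],[[0,0,-3],0,0.6],[[0,0,-1.5],0,0.6],[[0,0,0],0,0.6]]';  python3 -m jog '[[[-3,-0.5,0],0,0.6],[[-4,-0.5,0],0,0.6],[[-1.5,0,0],0,0.6],[[0,0,0],0,0.6],[[0,0,0],0,0.6]]'; python3 - <<'E'
from h import *
f=grab('wrist','w10.png'); print(proj(f,[[569.7,-370.7,44]]))
E
```

```text
time_s: 84.65
ee_pos: [569.6, -370.9, 77.9]
ee_rot: [-179.2, -0.1, 90.1]
force: [-0.3, 0.4, -1.0]
gripper_width: 21.0
time_s: 85.9
ee_pos: [571.7, -371.5, 193.5]
ee_rot: [-179.3, -0.0, 90.1]
force: [-0.2, 0.0, -0.4]
gripper_width: 54.6
time_s: 86.52
ee_pos: [560.7, -454.8, 187.8]
ee_rot: [-178.9, -0.5, 90.2]
force: [-0.1, 0.5, -0.1]
gripper_width: 54.5
[[294.55594243  99.24461228]]
```

```bash
python3 -m jog '[[[3,-1,-0.3],0,0.6],[[5,-1.8,-0.2],0,0.6],[[5,-1.8,0],0,0.6],[[5,-1.8,0],0,0.6],[[5,-1.8,0],0,0.6],[[5,-1.8,0],0,0.6],[[1.2,-0.5,0],0,0.6],[[0,0,0],0,0.6],[[0,0,0],0,0.6]]'; python3 - <<'E'
from h import *
f=grab('wrist'); print(telemetry.state()['ee_pos'],proj(f,[[435,-55.6,12]]))
a=cv2.imread('pics/w10.png')[:300]; b=f['color'][:300,:,::-1]; cv2.imwrite('pics/v15.png',np.vstack([a,b]))
E
```

```text
time_s: 87.7
ee_pos: [451.4, -148.3, 198.5]
ee_rot: [-179.2, -0.5, 90.7]
force: [-0.2, -0.7, -0.6]
gripper_width: 54.6
[ 451.39794681 -148.4869511   198.4325687 ] [[264.75655188  91.2827965 ]]
```

View pics/v15.png

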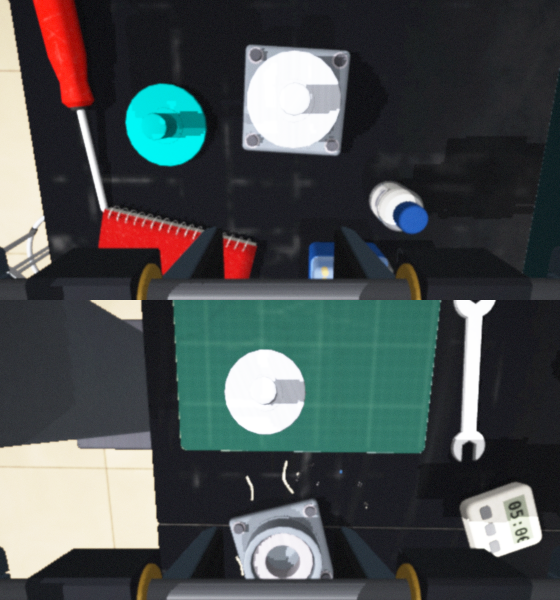

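Cover on housing 3 sits centred; cover 3 at (265,92). Cup 2 shows sunk below its rim. Measure cover 3 and approach.

```bash
python3 cov2.py 215,40,315,145; python3 -m jog '[[[2.5,-0.5,2],0.7,0.6],[[2.5,-0.5,2.5],0,0.6],[[2.4,-0.5,2.5],0,0.6],[[1,-0.1,1.5],0,0.6],[[0.2,0,1],0,0.6],[[0,0,0],0,0.6],[[0,0,0],0,0.6]]'
```

```text
[ 451.3 -148.6  198.3] 87.8
[264.6  91.3] P [434.9 -55.8  12. ] r [36.1 37.9]
time_s: 88.68
ee_pos: [438.8, -66.1, 101.2]
ee_rot: [-179.3, -0.4, 89.4]
force: [-0.5, 0.4, -0.2]
gripper_width: 54.4
```

```bash
python3 -m jog '[[[1,-0.4,1.5],-0.5,0.6],[[0,0,1.5],0,0.6],[[0,0,1.5],0,0.6],[[0,0,0.5],0,0.6],[[0,0,0],0,0.6],[[0,0,0],0,0.6]]'
```

```text
time_s: 89.42
ee_pos: [439.1, -58.6, 54.0]
ee_rot: [-180.0, -0.3, 89.7]
force: [0.5, -0.4, 0.2]
gripper_width: 54.4
```

```bash
python3 -m jog '[[[0.3,-0.4,0.8],-0.3,0.6],[[0,0,0.6],0,0.6],[[0,0,0],0,0.6],[[0,0,0],0,0.6]]'
```

```text
time_s: 89.92
ee_pos: [435.2, -55.3, 39.7]
ee_rot: [180.0, -0.3, 90.0]
force: [-0.1, -0.9, -0.1]
gripper_width: 55.0
```

```bash
python3 -m jog '[[[0,0,0],0,0],[[0,0,0],0,0],[[0,0,0],0,0],[[0,0,0],0,0],[[0,0,0],0,0],[[0,0,0],0,0],[[0,0,0],0,0]]' 25; python3 -m jog '[[[0,0,-0.5],0,0],[[0,0,-2],0,0],[[0,0,-3],0,0],[[0,0,-2.5],0,0],[[0,0,-1],0,0],[[-2,0.2,0],0,0],[[-4,0.5,0],0,0],[[-4,0.5,0],0,0],[[-3.2,0.4,0],0,0],[[-1,0,0],0,0]]'; python3 -m jog '[[[0,0,0],0,0],[[0,0,0],0,0]]'
```

```text
time_s: 90.8
ee_pos: [435.5, -55.3, 39.9]
ee_rot: [179.9, -0.3, 90.0]
force: [0.5, -0.6, -0.4]
gripper_width: 21.3
time_s: 92.05
ee_pos: [449.2, -200.1, 129.9]
ee_rot: [-179.7, -0.4, 90.2]
force: [-0.9, 0.3, -1.4]
gripper_width: 21.4
time_s: 92.3
ee_pos: [448.1, -198.9, 129.0]
ee_rot: [-179.6, -0.5, 90.1]
force: [-0.0, 0.0, -1.7]
gripper_width: 21.6
```

```bash
python3 -m jog '[[[-0.7,0.4,0],0,0],[[0,0,1],0,0],[[0,0,1.5],0,0],[[0,0,1],0,0],[[0,0,0],0,0],[[0,0,0],0,0]]'
```

```text
time_s: 93.05
ee_pos: [452.0, -203.4, 91.7]
ee_rot: [-179.5, -0.6, 90.3]
force: [-0.1, 0.1, -1.3]
gripper_width: 21.3
```

```bash
python3 -m jog '[[[-0.27,0.05,0.3],0.2,0],[[0,0,0.4],0,0],[[0,0,0.2],0,0],[[0,0,0],0,0]]'; python3 -m jog '[[[0,0,0.2],0,0],[[0,0,0],0,0]]'
```

```text
time_s: 93.55
ee_pos: [453.0, -206.5, 82.9]
ee_rot: [-179.6, -0.5, 90.1]
force: [0.6, -0.2, -1.5]
gripper_width: 21.0
time_s: 93.8
ee_pos: [453.0, -206.5, 80.8]
ee_rot: [-179.6, -0.5, 90.1]
force: [0.4, -0.3, -1.4]
gripper_width: 21.1
```

```bash
python3 -m jog '[[[0,0,0.15],0,0],[[0,0,0],0,0]]'; python3 -m jog '[[[0,0,0.1],0,0],[[0,0,0],0,0]]'; python3 -m jog '[[[0,0,0.05],0,0],[[0,0,0],0,0]]'; python3 -m jog '[[[0,0,0],0,0.3],[[0,0,0],0,0.6],[[0,0,0],0,0.6],[[0,0,0],0,0.6],[[0,0,-1],0,0.6],[[0,0,-2.5],0,0.6],[[0,0,-3],0,0.6],[[0,0,-3],0,0.6],[[0,0,-1.5],0,0.6],[[0,0,0],0,0.6]]'
```

```text
time_s: 94.05
ee_pos: [453.0, -206.5, 79.3]
ee_rot: [-179.6, -0.5, 90.1]
force: [0.4, 0.2, -1.7]
gripper_width: 21.3
time_s: 94.3
ee_pos: [453.1, -206.5, 78.3]
ee_rot: [-179.6, -0.5, 90.1]
force: [1.0, -1.0, -1.1]
gripper_width: 21.2
time_s: 94.55
ee_pos: [453.1, -206.5, 78.2]
ee_rot: [-179.6, -0.5, 90.1]
force: [0.2, -0.1, 0.4]
gripper_width: 21.1
time_s: 95.8
ee_pos: [454.6, -207.9, 195.0]
ee_rot: [-179.8, -0.4, 90.1]
force: [0.1, 0.1, -0.9]
gripper_width: 55.0
```

```bash
python3 -m jog '[[[-3,0,0],0,0.6],[[-4,0,0],0,0.6],[[-1.5,0,0],0,0.6],[[0,0,0],0,0.6],[[0,0,0],0,0.6]]'; python3 - <<'E'
from h import *
f=grab('wrist'); print(proj(f,[[452.6,-206,44]]))
a=f['color'][:260]
s=grab('side'); t=grab('top')
x,y=230,195; b=cv2.resize(s['color'][180:310,230:400],(560,428),interpolation=cv2.INTER_CUBIC)[:340]
cv2.imwrite('pics/v16.png',np.vstack([a,b])[:,:,::-1])
for n,P in (('h1',(480,270.5)),('h2',(452.6,-206)),('h3',(569.7,-370.7))):
    p=proj(t,[[*P,50]])[0]; hsv=cv2.cvtColor(t['color'],cv2.COLOR_RGB2HSV); m=cv2.inRange(hsv,(0,0,185),(180,60,255)); q=np.zeros_like(m); u,v=p.astype(int); q[v-20:v+21,u-20:u+21]=m[v-20:v+21,u-20:u+21]
    c=max(cv2.findContours(q,0,1)[0],key=cv2.contourArea); e=cv2.fitEllipse(c); print(n,ray(t,e[0],50).round(1),np.round(e[1],1))
E
```

```text
time_s: 96.42
ee_pos: [453.4, -292.3, 192.2]
ee_rot: [-179.6, -0.7, 90.2]
force: [0.3, 0.1, -0.1]
gripper_width: 55.0
[[279.42683163  97.1277027 ]]
h1 [478.5 269.1  50. ] [25.3 27.3]
h2 [ 451.1 -210.6   50. ] [25.2 26.5]
h3 [ 586.7 -376.    50. ] [11.1 28.2]
```

View pics/v16.png

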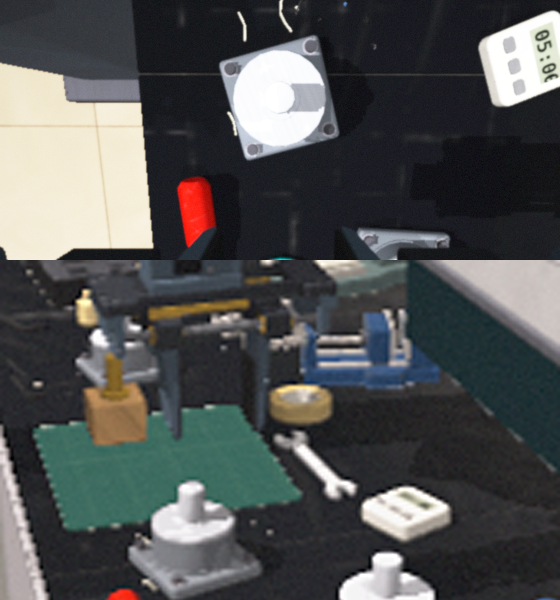

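```bash
python3 -c "
from h import *
print(telemetry.state()['force'].round(1)); print(job_done())"
```

```text
[-0.2 -0.   0.7]
the job is handed in; nothing more can be done
None
```

The job is handed in at about 97 s on the robot clock. All three housings were present. Their cups were tapped home with the drift's foot, alternating around the rim. I then stood the drift back in its holder and set one cover on each housing. I used all three covers, so there were no spares. Nothing but the drift and the covers was gripped or knowingly touched.

**Cups:** at four points around each cup, the drift met a hard stop at the same height to about 0.3 mm. The foot's end was then 37.5 to 38 mm above the worktop, and the force rose to about 8 to 18 N. The lean was not measured directly; I judged it from those matching heights.

**Covers:** in the wrist pictures, the covers on all three housings look flat and centred. The one on housing 2 met the rim (contact force) just before I let go. The other two gave no clear contact, so they settled the last millimetre or so when released.

**Top camera check:**
- **Housing 1:** agreed with the wrist camera to about 2 mm.
- **Housing 2:** read about 5 mm off in y. I put this down to that camera's coarse pixels, since the close wrist view shows the cover centred.
- **Housing 3:** gave no usable reading; the fitted shape was far too narrow, probably because the arm was partly in the way.

**Drift:** the last side picture shows it upright in the holder. It was released at the height where it was picked up, to about 0.3 mm.

One of the covers on the mat had shifted about 30 mm partway through, and I measured it again before gripping it.

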